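# Put the washed bottle ring and spoon away to dry

## Task

Take the washed orange bottle ring out of the slanted grey caddy and stand it on edge in one of the two free slots of the green grass rack, and stand the spoon from the caddy in the open sterilizer cup, handle end down on the bottom of the cup. Leave the orange ring that already stands in the rack, the bottle and the white cap where they are.

Things in the scene. Friction and masses are not known exactly. Their poses are not given: they have to be found in the camera images.
- caddy: Fixed pale grey caddy on the oak board (top 15 mm up). Base 100 x 160 mm, origin at its underside. Both bays lean 35 degrees to the caddy's -x (roughly the robot's left): up the bay is (-0.574, 0, 0.819) in its frame. Ring bay at y = +45 mm: 14 mm gap, walls 32 mm (under) and 20 mm (over) up the bay, so the ring's top 24 mm is free. Spoon bay at y = -45 mm: 10 mm gap, walls 62 and 45 mm.
- ring: Loose orange plastic bottle ring that starts leaning in the caddy: outer diameter 56 mm, hole 38 mm, 12 mm thick, 25 g. Origin at its very centre; its x axis is the ring's axis (normal to the flat faces). In the caddy its z axis points up the bay, leaning 35 degrees from vertical.
- ring_b: Identical orange ring that already stands on edge in slot 0 of the rack; leave it there. Origin at its centre, x axis along the ring's axis.
- spoon: Loose stainless spoon, 156 mm long, 35 g, leaning in the caddy at the start, head up. Origin at the foot (handle end); z runs along the handle to the head. Handle 8 mm thick (x) by 11 mm wide (y), z = 0 to 120 mm; round head 29 mm wide, 6 mm thick, z = 120 to 156 mm. Balance point near z = 90 mm.
- spoon_grip (a point): Point on the spoon's handle axis 100 mm from the foot and 56 mm below the top of the head; a good place to grip.
- rack: Fixed green grass-shaped rack on the board, pad 136 (x) x 96 (y) x 8 mm, origin at underside centre. Slots run along y at x = -40 (slot 0, occupied), 0 (slot 1), +40 mm (slot 2), each between two rows of blades up to 34 mm tall, 16 mm apart at the foot, 18 mm near the tips; slot floor 8 mm above origin. Two 4 mm ridges on each floor at y = -18.5 and +18.5 mm centre a ring at y = 0.
- rack_seat0 (a point): Where the centre of the ring standing in slot 0 is (28 mm above the slot floor, 36 mm above the rack's origin). Occupied.
- rack_seat1 (a point): Where the centre of a ring standing fully down in slot 1 (the middle slot, free) comes. Axes as the rack's; the ring's axis then lies along x.
- rack_seat2 (a point): The same for slot 2 (the end slot away from ring_b, free).
- cup: Fixed round pale grey sterilizer cup on the board, outer diameter 52 to 56 mm, wall 4 mm (mouth 48 mm wide), 80 mm tall, origin at the underside centre; the lid's hinge is on its +x side.
- cup_in (a point): Centre of the cup's inner floor, 6 mm above its origin.
- cup_rim (a point): Centre of the cup's mouth, 80 mm above its origin.
- cup_lid (a joint): Lid of the cup, a 58 mm disc, 5 mm thick, hinged at the rim 34 mm from the cup's axis; angle in rad, 0 shut, 2.45 fully open. It starts wide open, leaning back away from the mouth beyond the cup's +x side, and stays where it is put.
- bottle: Bystander: clear plastic bottle, 58 mm across, 140 mm tall, origin at its underside. Leave it alone.
- cap: Bystander: white domed bottle cap, 44 mm across, 50 mm tall, origin at its underside. Leave it alone.

How it is judged:
By the outcome, as a careful person would: the job done as asked, in the order asked, and still so for the second after the job is handed in, with the robot touching nothing.
It also fails if it takes over 54 s, if anything falls off the work surface, if the arm or the gripper's body presses on something with over 40 N, if the wrist force passes 120 N, or if a joint passes its speed limit or range.

## Robot

A 7-joint arm with a two-finger parallel gripper is mounted at the origin on the work surface. World frame = base frame: x ahead of the robot, y to its left, z up, the work surface at z = 0. Lengths are in mm, angles in rad, forces in N, time in s.
With the tool pointing down it reaches from about 425 to 825 mm from the base axis. Payload 3.6 kg.
Tool frame: the origin (TCP) lies midway between the tips of the shut fingers; the grasp point (between the pads) lies 19 mm behind it (grasp_offset is the distance from the TCP to the grasp point, in mm); z points along the fingers, y is the line along which they close (so a half turn about z gives the same grasp; the last joint's range is limited). The gripper opens to 85 mm and grips with 20 to 120 N. Pads are 22 mm wide; open, the fingers measure 114 mm over their backs; the gripper's body (76 mm by 85 mm) begins 54 mm behind the grasp point. The pads swing forward as they close: fully open they stand 13 mm farther back than shut.
Start: joints at [-1.236, 0.615, -0.013, 1.423, 0.008, 1.103, -0.04], TCP at [230.039, 607.902, 231.297] pointing down, gripper open.
Joint ranges: [-3.12, 3.12], [-0.3, 2.06], [-1.34, 1.32], [0.26, 2.42], [-1.36, 4.5], [0.01, 1.98], [-2.84, 2.84]. Speed limits (rad/s): [2.79, 2.79, 3.14, 3.14, 3.14, 3.14, 3.14].

## Interface

Orientations are given as a unit quaternion [x, y, z, w].
In Python, from station import read_state, get_image, get_calibration, close_job, grasp_offset gives the robot as it stands.
- The arm moves only by the tool jog_arm, never from a script. Its argument "rows" is a list of rows, each an object of numbers: "fingers": the opening, from 0 (shut) to 1 (fully open); "tx", "ty", "tz": the shift along the tool's x, y, z in m; "rx", "ry", "rz": the turn, a rotation vector about the tool's x, y, z in rad. In form: [{"fingers": .., "tx": .., "ty": .., "tz": .., "rx": .., "ry": .., "rz": ..}, ...]. A call has 1 to 5 rows; each row is the pose to reach, as a shift and turn from the pose commanded when the call began, along the tool's axes at that moment; what a row does not reach only later rows make up. A row lasts 1/10 s, in which the tool goes at most 50 mm and 8.59 degrees, less where a joint would pass 70% of its speed; a pose out of reach is approached as far as the arm can. A call with a gripper value outside its range is refused whole. The fingers move at their own pace and stop on an object; "force" is the grip in N (left out, the last holds). Time passes only in rows, so rows that repeat a pose let the fingers close. It gives the time, the measured TCP pose, the force, the opening and the grip force at its end, in the units of the state.
- read_state(): the state, without advancing time (a new reading comes with each control period).
- get_image(name): name is "side" or "top" or "wrist"; returns the picture (400x640x3 uint8, red, green, blue); there is no depth.
- get_calibration(name): a dict with "fx", "fy", "cx", "cy" (pixels), "k1" (the pictures are not rectified: a ray, as slopes to the right and down, at radius r is drawn at 1 + k1 r^2 times it, then the intrinsics apply), "extrinsics" (4x4, takes a point from camera to world coordinates). Camera axes: x right, y up, looking along -z (the intrinsics and any distortion apply to the point x, -y, -z); pixel columns grow to the right and rows downward; lengths in mm; the calibration is good to about 2 mm. A picture is of the moment at which its call begins: read the wrist's pose just before it. get_calibration takes no time and is no camera call; for the wrist camera it gives the pose at the moment of the call.
- close_job(): hands the job in; it is judged then, once.
The state is a dict: "clock": time; "qpos": joint angles; "joint_vel": joint speeds; "effort": joint torques, N m; "position": TCP position; "tool_rot": TCP orientation; "ft_force": force on the tool from outside, world axes, zero at the start; "moment": the same for the moment, N m; "opening": finger opening in mm; "finger_force": force on a finger pad.
Only numpy, scipy, OpenCV 4.12 (cv2) and the standard library are available. Lean on these libraries where they do the work, as an engineer would, in place of code of your own. Each camera call takes 0.05 s, during which the arm holds its last target. There are 200 camera calls.

## Working session

There is one attempt and no reset: what is moved stays moved. The work goes in short steps, Python scripts to look and compute and a tool call to move; the robot and the scene stay as the last step left them, time stands still between calls to the robot, and variables do not carry over. Pictures are saved under pics/ and viewed, at most 10 in all, crops included, and the job is handed in when it is done.

Besides the shell and the picture viewer there is one more tool, called after "Request:" by a JSON object that holds its "op" and its "data", one argument or row to a line. jog_arm: Moves the arm, as the interface text tells. Its arguments: {"type":"object","properties":{"rows":{"type":"array","items":{"type":"object","properties":{"fingers":{"type":"number"},"tx":{"type":"number"},"ty":{"type":"number"},"tz":{"type":"number"},"rx":{"type":"number"},"ry":{"type":"number"},"rz":{"type":"number"}}}},"force":{"type":"number"}},"required":["rows"]}

```bash
mkdir -p pics; ls
python3 - <<'E'
from station import *
import cv2, numpy as np
print(read_state(), grasp_offset)
for n in ("side","top","wrist"):
    c=get_calibration(n); print(n,{k:(np.round(v,3).tolist()) for k,v in c.items()})
    cv2.imwrite(f"pics/{n}0.png",get_image(n)[:,:,::-1])
E
```

```text
pics
{'clock': 0.0, 'qpos': array([-1.23553181,  0.61595867, -0.01260019,  1.42495625,  0.00811673,
        1.10341373, -0.04043163]), 'joint_vel': array([-5.63488884e-04,  6.12609614e-04,  1.03775553e-03,  2.63312248e-04,
       -1.68564256e-03, -3.16581291e-04,  1.38334045e-05]), 'effort': array([-4.52486347e-06, -4.69212592e+01,  2.59090215e-01, -1.71039712e+01,
        9.92660760e-03,  9.43209801e-03,  1.41405496e-05]), 'position': array([229.77432555, 607.18122595, 230.0936144 ]), 'tool_rot': array([ 1.79882765e-01,  9.83687139e-01, -1.32631222e-03, -2.09295457e-04]), 'ft_force': array([-0.13882288, -0.43223297,  0.08141312]), 'moment': array([-0.0068925 , -0.00606314, -0.0008613 ]), 'finger_force': 0.0, 'opening': 85.41167225425677} 18.700000000000003
side {'fx': 420.141, 'fy': 420.141, 'cx': 318.917, 'cy': 197.577, 'k1': -0.063, 'extrinsics': [[0.974, 0.139, -0.182, 431.098], [-0.229, 0.609, -0.759, -691.137], [0.005, 0.781, 0.625, 640.017], [0.0, 0.0, 0.0, 1.0]]}
top {'fx': 412.899, 'fy': 412.899, 'cx': 319.227, 'cy': 207.423, 'k1': -0.029, 'extrinsics': [[0.005, 0.988, -0.157, 456.95], [-1.0, 0.009, 0.024, 0.091], [0.025, 0.157, 0.987, 944.623], [0.0, 0.0, 0.0, 1.0]]}
wrist {'fx': 345.645, 'fy': 345.645, 'cx': 316.134, 'cy': 194.516, 'k1': -0.041, 'extrinsics': [[0.354, -0.903, -0.243, 167.126], [0.935, 0.341, 0.096, 631.392], [-0.004, -0.261, 0.965, 372.873], [0.0, 0.0, 0.0, 1.0]]}
```

View images.

View pics/side0.png

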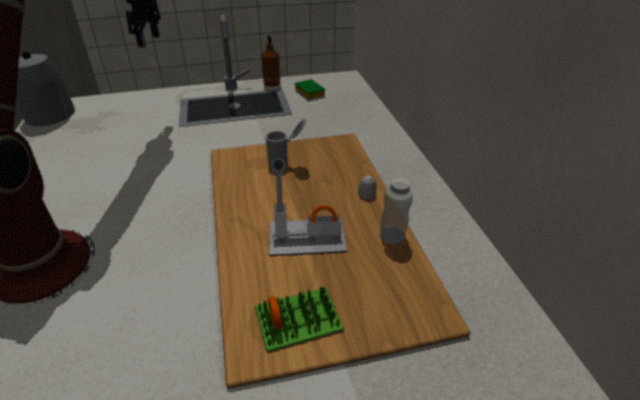

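View pics/top0.png

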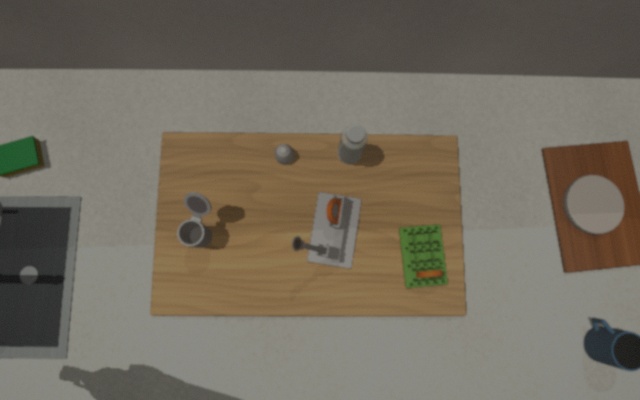

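Run:
```python
import cv2, numpy as np
t=cv2.imread("pics/top0.png"); s=cv2.imread("pics/side0.png")
def crop(im,x,y,w,h,k):
    o=cv2.resize(im[y:y+h,x:x+w],None,fx=k,fy=k,interpolation=cv2.INTER_CUBIC)
    o=cv2.convertScaleAbs(o,alpha=1.5,beta=10)
    for i in range(0,w,10): cv2.line(o,(i*k,0),(i*k,8 if (x+i)%50 else 20),(255,255,255),1)
    for j in range(0,h,10): cv2.line(o,(0,j*k),(8 if (y+j)%50 else 20,j*k),(255,255,255),1)
    return o
a=crop(t,280,180,160,120,5); cv2.imwrite("pics/tc.png",a)
b=crop(s,240,110,130,110,6)[:600]; 
b=np.hstack([crop(s,250,190,100,75,4),crop(s,250,280,100,75,4)])
c=np.hstack([crop(s,250,110,100,75,4),crop(t,165,180,100,75,4)])
cv2.imwrite("pics/sc.png",np.vstack([b,c]))
```

```text
(no output)
```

View pics/tc.png

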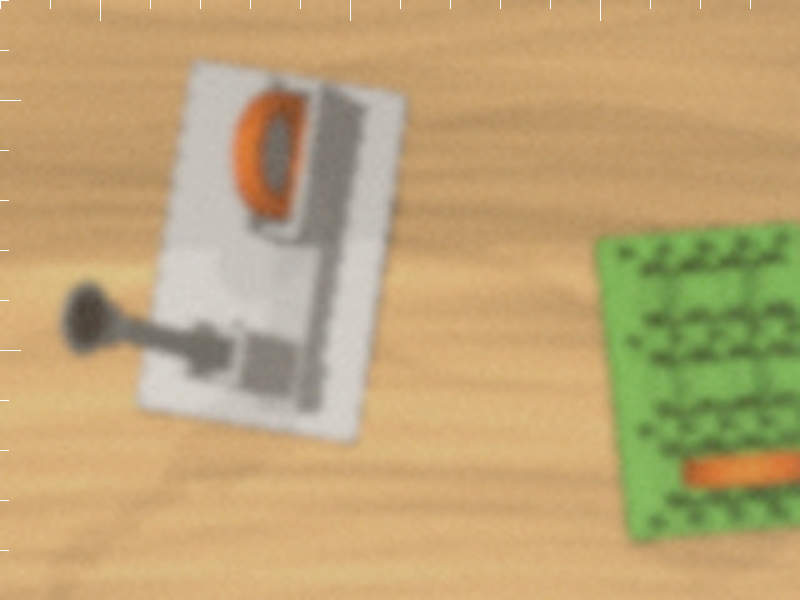

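View pics/sc.png

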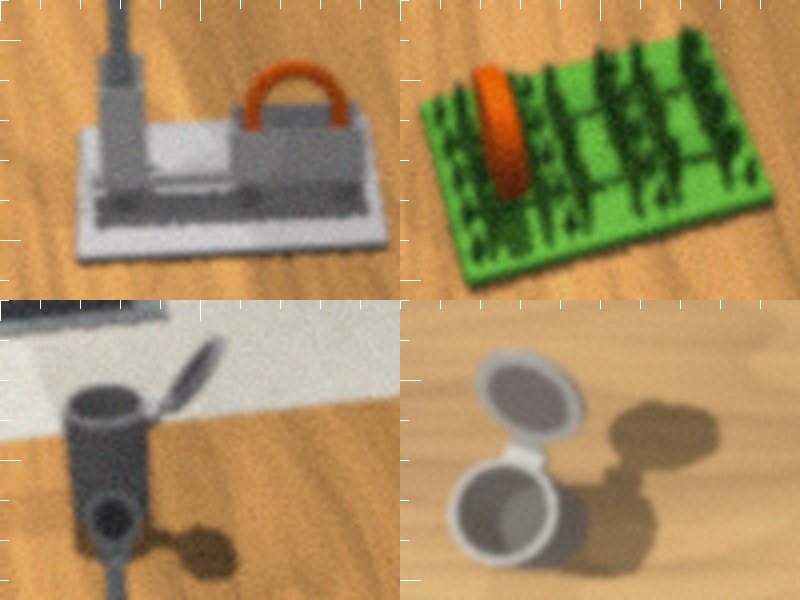

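```bash
cat > h.py <<'E'
import numpy as np, cv2
from scipy.optimize import least_squares
from scipy.spatial.transform import Rotation as R
from station import *
def proj(n,P):
    c=get_calibration(n); T=np.linalg.inv(c["extrinsics"]); p=np.atleast_2d(P)@T[:3,:3].T+T[:3,3]
    s=np.c_[p[:,0],-p[:,1]]/-p[:,2:]; s=s*(1+c["k1"]*(s**2).sum(1,keepdims=True))
    return s*[c["fx"],c["fy"]]+[c["cx"],c["cy"]]
def rz(a): return R.from_euler("z",a).as_matrix()
def tri(obs):  # {cam:pixel}
    return least_squares(lambda p:np.concatenate([proj(n,p)[0]-q for n,q in obs.items()]),[600,0,80])
def delta(pos,Rm):
    "shift (m) and rotvec in tool axes from the measured pose to the target"
    s=read_state(); Rc=R.from_quat(s["tool_rot"]); Rt=R.from_matrix(Rm)
    return np.round(Rc.inv().apply(np.array(pos)-s["position"])/1000,4), np.round((Rc.inv()*Rt).as_rotvec(),3)
E
python3 - <<'E'
from h import *
np.set_printoptions(precision=2,suppress=True)
# caddy, rack plates
def plate(obsT,obsS,L,zt,x0,fitz):
    B=np.array([[sx*L[0]/2,sy*L[1]/2,0] for sx,sy in ((-1,1),(1,1),(1,-1),(-1,-1))])
    def pts(p): return B@rz(p[2]).T+[p[0],p[1],p[3] if fitz else zt]
    f=lambda p:np.concatenate([(proj("top",pts(p))-obsT).ravel(),(proj("side",pts(p))-obsS).ravel()])
    r=least_squares(f,x0); print(r.x,"res",r.fun); return r.x
# order: (-x,+y),(+x,+y),(+x,-y),(-x,-y)
cad=plate([[318,192],[361.4,199],[351.4,268.2],[307.6,261.4]],[[270.5,222],[341,220],[346.5,250],[269.5,253.8]],(100,160),23,[600,0,-1.6,23],True) if 0 else None
T=np.array([[318,192],[361.4,199],[351.4,268.2],[307.6,261.4]])
# side view order: (-x,+y) far right; (+x,+y) near right; (+x,-y) near left; (-x,-y) far left
S=np.array([[341,220],[346.5,250],[269.5,253.8],[270.5,222]])
cad=plate(T,S,(100,160),0,[600,0,-1.6,20],True)
# rack: x ~ world x, y ~ world y
T=np.array([[407,288.4],[399.4,227.6],[441,226],[447,286]])
S=np.array([[255,305.8],[326.3,288],[343,328.8],[267,348]])
rk=plate(T,S,(136,96),23,[540,-240,0,23],False) if 0 else None
T=T[[0,1,2,3]]
rk=plate(T,S,(136,96),23,[540,-240,0],False)
t=tri({"top":[191,232.8],"side":[276.2,136.2]}); print("cup rim",t.x,t.fun)
t=tri({"top":[297.6,243.6],"side":[278.2,164.2]}); print("spoon head",t.x,t.fun)
C=rz(cad[2]); u=C@[-.574,0,.819]; n=C@[.819,0,.574]; y=C@[0,1,0]
print("u",u,"n",n)
a=np.linspace(0,2*np.pi,90)
def ring(c): return np.vstack([c+s*6*n+28*np.outer(np.cos(a),y)+28*np.outer(np.sin(a),u) for s in(-1,1)])
def f(c):
    P=proj("side",ring(c)); Q=proj("top",ring(c))
    return np.array([P[:,0].min()-310.7,P[:,0].max()-337.5,P[:,1].min()-205.2,Q[:,0].min()-326.5,Q[:,1].min()-198,Q[:,1].max()-224.4])
r=least_squares(f,[cad[0]+45,cad[1],60],diff_step=1e-4); print("ring",r.x,r.fun,"caddy frame",C.T@(r.x-[cad[0],cad[1],15]))
t=tri({"top":[297.6,243.6],"side":[278.2,164.2]}); print("spoon head in caddy",C.T@(t.x-[cad[0],cad[1],15]))
def g(c): # ring_b check
    pass
E
```

```text
[555.88 -57.61  -1.72  19.16] res [ 0.31 -1.02  0.1  -1.01 -0.12 -0.38 -0.69 -0.77 -0.01 -1.39  0.22  0.99
 -1.37  1.23 -1.62 -0.01]
[ 497.78 -256.38    0.07] res [-1.82 -0.88 -0.22 -1.15 -0.05 -2.36  0.83 -1.67 -1.55 -1.21 -0.6  -0.94
  0.32  0.72 -2.47  2.74]
cup rim [539.11 243.    92.34] [ 0.06 -0.72 -0.89  0.14]
spoon head [513.95  21.41 156.43] [ 0.06 -0.75 -0.8   0.12]
u [0.09 0.57 0.82] n [-0.13 -0.81  0.57]
ring [592.06 -58.5   60.35] [-1.1  -0.57  0.32  0.2  -0.7  -1.06] caddy frame [-4.68 35.89 45.35]
spoon head in caddy [-71.66 -53.55 141.43]
```

```bash
cat >> h.py <<'E'
def plan(pos,Rm,dmax=235,amax=42):
    "split the way to the target into calls; each line: shift (m) and turn in that call's start axes"
    s=read_state(); p=s["position"]; Rc=R.from_quat(s["tool_rot"]); Rt=R.from_matrix(Rm)
    d=np.array(pos)-p; w=(Rc.inv()*Rt).as_rotvec()
    n=int(max(1,np.ceil(np.linalg.norm(d)/dmax),np.ceil(np.degrees(np.linalg.norm(w))/amax)))
    print("t",s["clock"],"q",np.round(s["qpos"],2),"calls",n)
    for i in range(n):
        print(np.round((Rc*R.from_rotvec(w*i/n)).inv().apply(d/n)/1000,4),np.round(w/n,4))
def frame(y,z): # tool matrix from y and z axes
    y=np.array(y,float);z=np.array(z,float);z/=np.linalg.norm(z);y-=z*(y@z);y/=np.linalg.norm(y)
    return np.c_[np.cross(y,z),y,z]
psi=-1.72; C=rz(psi); U=C@[-.574,0,.819]; N=C@[.819,0,.574]; Y=C@[0,1,0]
ring=np.array([592.,-58.5,60.4]); head=np.array([514,21.4,156.4]); rim=np.array([539,243,92.3])
E
python3 -c "
from h import *
plan([560,60,260],frame([N[0],N[1],0],[0,0,-1]))"
```

```text
t 0.15 q [-1.24  0.62 -0.01  1.42  0.01  1.1  -0.04] calls 4
[-0.1256 -0.0988 -0.0072] [-1.000e-04  7.000e-04  7.323e-01]
[-0.1595  0.0105 -0.0073] [-1.000e-04  7.000e-04  7.323e-01]
[-0.1116  0.1144 -0.0074] [-1.000e-04  7.000e-04  7.323e-01]
[-0.0064  0.1597 -0.0074] [-1.000e-04  7.000e-04  7.323e-01]
```

Request:
{"op": "jog_arm", "data": {
  "rows": [
    {"fingers": 0.45, "tx": -0.126, "ty": -0.099, "tz": -0.007, "rz": 0.732},
    {"fingers": 0.45, "tx": -0.126, "ty": -0.099, "tz": -0.007, "rz": 0.732},
    {"fingers": 0.45, "tx": -0.126, "ty": -0.099, "tz": -0.007, "rz": 0.732},
    {"fingers": 0.45, "tx": -0.126, "ty": -0.099, "tz": -0.007, "rz": 0.732},
    {"fingers": 0.45, "tx": -0.126, "ty": -0.099, "tz": -0.007, "rz": 0.732}
  ]
}}

```text
invalid input at $.rows[0]: expected keys fingers, tx, ty, tz, rx, ry, rz
```

Request:
{"op": "jog_arm", "data": {
  "rows": [
    {"fingers": 0.45, "tx": -0.16, "ty": 0.01, "tz": -0.007, "rz": 0.732},
    {"fingers": 0.45, "tx": -0.16, "ty": 0.01, "tz": -0.007, "rz": 0.732},
    {"fingers": 0.45, "tx": -0.16, "ty": 0.01, "tz": -0.007, "rz": 0.732},
    {"fingers": 0.45, "tx": -0.16, "ty": 0.01, "tz": -0.007, "rz": 0.732},
    {"fingers": 0.45, "tx": -0.16, "ty": 0.01, "tz": -0.007, "rz": 0.732}
  ]
}}

```text
invalid input at $.rows[0]: expected keys fingers, tx, ty, tz, rx, ry, rz
```

Request:
{"op": "jog_arm", "data": {
  "rows": [
    {"fingers": 0.45, "tx": -0.112, "ty": 0.114, "tz": -0.007, "rz": 0.732},
    {"fingers": 0.45, "tx": -0.112, "ty": 0.114, "tz": -0.007, "rz": 0.732},
    {"fingers": 0.45, "tx": -0.112, "ty": 0.114, "tz": -0.007, "rz": 0.732},
    {"fingers": 0.45, "tx": -0.112, "ty": 0.114, "tz": -0.007, "rz": 0.732},
    {"fingers": 0.45, "tx": -0.112, "ty": 0.114, "tz": -0.007, "rz": 0.732}
  ]
}}

```text
invalid input at $.rows[0]: expected keys fingers, tx, ty, tz, rx, ry, rz
```

Request:
{"op": "jog_arm", "data": {
  "rows": [
    {"fingers": 0.45, "tx": -0.006, "ty": 0.16, "tz": -0.007, "rz": 0.732},
    {"fingers": 0.45, "tx": -0.006, "ty": 0.16, "tz": -0.007, "rz": 0.732},
    {"fingers": 0.45, "tx": -0.006, "ty": 0.16, "tz": -0.007, "rz": 0.732},
    {"fingers": 0.45, "tx": -0.006, "ty": 0.16, "tz": -0.007, "rz": 0.732},
    {"fingers": 0.45, "tx": -0.006, "ty": 0.16, "tz": -0.007, "rz": 0.732}
  ]
}}

```text
invalid input at $.rows[0]: expected keys fingers, tx, ty, tz, rx, ry, rz
```

```bash
python3 -c "
from h import *
s=read_state();print(s['position'],s['opening'],np.round(R.from_quat(s['tool_rot']).as_matrix(),2))
plan(ring+U*130,frame(N,-U))"
```

```text
[229.82729573 607.37979325 230.39374493] 85.57223478065967 [[-0.94  0.35 -0.  ]
 [ 0.35  0.94 -0.  ]
 [-0.   -0.   -1.  ]]
t 0.15 q [-1.24  0.62 -0.01  1.42  0.01  1.1  -0.04] calls 5
[-0.1117 -0.0843  0.0129] [-0.0189 -0.1762  0.5604]
[-0.1356 -0.0134  0.0344] [-0.0189 -0.1762  0.5604]
[-0.1145  0.0579  0.0575] [-0.0189 -0.1762  0.5604]
[-0.0553  0.1056  0.0745] [-0.0189 -0.1762  0.5604]
[0.022  0.1137 0.0797] [-0.0189 -0.1762  0.5604]
```

All keys are required; resend.

Request:
{"op": "jog_arm", "data": {
  "rows": [
    {"fingers": 0.45, "tx": -0.126, "ty": -0.099, "tz": -0.007, "rx": 0, "ry": 0, "rz": 0.732},
    {"fingers": 0.45, "tx": -0.126, "ty": -0.099, "tz": -0.007, "rx": 0, "ry": 0, "rz": 0.732},
    {"fingers": 0.45, "tx": -0.126, "ty": -0.099, "tz": -0.007, "rx": 0, "ry": 0, "rz": 0.732},
    {"fingers": 0.45, "tx": -0.126, "ty": -0.099, "tz": -0.007, "rx": 0, "ry": 0, "rz": 0.732},
    {"fingers": 0.45, "tx": -0.126, "ty": -0.099, "tz": -0.007, "rx": 0, "ry": 0, "rz": 0.732}
  ]
}}

```text
clock: 0.65
position: [315.6, 467.3, 238.7]
tool_rot: [0.525, 0.851, -0.0, 0.001]
ft_force: [-0.7, 1.1, -0.2]
opening: 38.5
finger_force: 0.0
```

Request:
{"op": "jog_arm", "data": {
  "rows": [
    {"fingers": 0.45, "tx": -0.16, "ty": 0.01, "tz": -0.007, "rx": 0, "ry": 0, "rz": 0.732},
    {"fingers": 0.45, "tx": -0.16, "ty": 0.01, "tz": -0.007, "rx": 0, "ry": 0, "rz": 0.732},
    {"fingers": 0.45, "tx": -0.16, "ty": 0.01, "tz": -0.007, "rx": 0, "ry": 0, "rz": 0.732},
    {"fingers": 0.45, "tx": -0.16, "ty": 0.01, "tz": -0.007, "rx": 0, "ry": 0, "rz": 0.732},
    {"fingers": 0.45, "tx": -0.16, "ty": 0.01, "tz": -0.007, "rx": 0, "ry": 0, "rz": 0.732}
  ]
}}

```text
clock: 1.15
position: [397.2, 329.7, 245.7]
tool_rot: [0.795, 0.606, 0.0, 0.001]
ft_force: [0.7, 2.0, -0.1]
opening: 38.5
finger_force: 0.0
```

Request:
{"op": "jog_arm", "data": {
  "rows": [
    {"fingers": 0.45, "tx": -0.112, "ty": 0.114, "tz": -0.007, "rx": 0, "ry": 0, "rz": 0.732},
    {"fingers": 0.45, "tx": -0.112, "ty": 0.114, "tz": -0.007, "rx": 0, "ry": 0, "rz": 0.732},
    {"fingers": 0.45, "tx": -0.112, "ty": 0.114, "tz": -0.007, "rx": 0, "ry": 0, "rz": 0.732},
    {"fingers": 0.45, "tx": -0.112, "ty": 0.114, "tz": -0.007, "rx": 0, "ry": 0, "rz": 0.732},
    {"fingers": 0.45, "tx": -0.112, "ty": 0.114, "tz": -0.007, "rx": 0, "ry": 0, "rz": 0.732}
  ]
}}

```text
clock: 1.65
position: [478.7, 192.5, 252.6]
tool_rot: [0.959, 0.282, 0.0, 0.001]
ft_force: [-1.0, -0.3, -0.2]
opening: 38.4
finger_force: 0.0
```

```bash
python3 -c "
from h import *
s=read_state();print(s['position'],s['opening'],np.round(R.from_quat(s['tool_rot']).as_matrix(),2))
plan([560,60,260],frame([N[0],N[1],0],[0,0,-1]))"
```

```text
[478.65164274 192.47173816 252.62779974] 38.42130674268255 [[ 0.84  0.54  0.  ]
 [ 0.54 -0.84 -0.  ]
 [ 0.    0.   -1.  ]]
t 1.65 q [-0.85  0.44  0.63  1.79 -0.3   1.01 -1.11] calls 1
[-0.0032  0.1554 -0.0071] [ 0.0014 -0.0008  0.7206]
```

Request:
{"op": "jog_arm", "data": {
  "rows": [
    {"fingers": 0.45, "tx": -0.003, "ty": 0.155, "tz": -0.007, "rx": 0, "ry": 0, "rz": 0.721},
    {"fingers": 0.45, "tx": -0.003, "ty": 0.155, "tz": -0.007, "rx": 0, "ry": 0, "rz": 0.721},
    {"fingers": 0.45, "tx": -0.003, "ty": 0.155, "tz": -0.007, "rx": 0, "ry": 0, "rz": 0.721},
    {"fingers": 0.45, "tx": -0.003, "ty": 0.155, "tz": -0.007, "rx": 0, "ry": 0, "rz": 0.721},
    {"fingers": 0.45, "tx": -0.003, "ty": 0.155, "tz": -0.007, "rx": 0, "ry": 0, "rz": 0.721}
  ]
}}

```text
clock: 2.15
position: [560.9, 61.9, 259.3]
tool_rot: [0.997, -0.074, 0.0, 0.001]
ft_force: [0.1, 1.8, -0.3]
opening: 38.5
finger_force: 0.0
```

Request:
{"op": "jog_arm", "data": {
  "rows": [
    {"fingers": 0.45, "tx": 0.05, "ty": 0.037, "tz": 0.093, "rx": -0.611, "ry": 0, "rz": 0},
    {"fingers": 0.45, "tx": 0.05, "ty": 0.037, "tz": 0.093, "rx": -0.611, "ry": 0, "rz": 0},
    {"fingers": 0.45, "tx": 0.05, "ty": 0.037, "tz": 0.093, "rx": -0.611, "ry": 0, "rz": 0},
    {"fingers": 0.45, "tx": 0.05, "ty": 0.037, "tz": 0.093, "rx": -0.611, "ry": 0, "rz": 0},
    {"fingers": 0.45, "tx": 0.05, "ty": 0.037, "tz": 0.093, "rx": -0.611, "ry": 0, "rz": 0}
  ]
}}

```text
clock: 2.65
position: [604.6, 28.4, 160.0]
tool_rot: [0.952, -0.059, -0.023, 0.301]
ft_force: [-0.1, 1.0, -0.6]
opening: 38.5
finger_force: 0.0
```

Run:
```python
from h import *
s=read_state();print(s['position'],s['opening'],np.round(R.from_quat(s['tool_rot']).as_matrix(),3))
plan(ring+U*60,frame(N,-U))
np.save("wc.npy",get_calibration("wrist")["extrinsics"])
im=get_image("wrist")[:,:,::-1].copy(); cv2.imwrite("pics/w1.png",im)
print(proj("wrist",[ring,ring+28*U,ring+28*Y,ring-28*Y,head]))
```

```text
[604.58012505  28.43934489 160.00796905] 38.454373975445115 [[ 0.992 -0.099 -0.079]
 [-0.126 -0.812 -0.57 ]
 [-0.008  0.575 -0.818]]
t 2.65 q [-0.83  0.97  0.99  1.54 -0.19  1.08 -1.66] calls 1
[-0.0003  0.0146  0.072 ] [ 0.0018 -0.0064  0.0233]
[[329.24469349 184.14576943]
 [330.69561841 192.7303191 ]
 [330.22853637 149.99248185]
 [328.29908753 216.63727725]
 [332.38959239 385.29803665]]
```

View pics/w1.png

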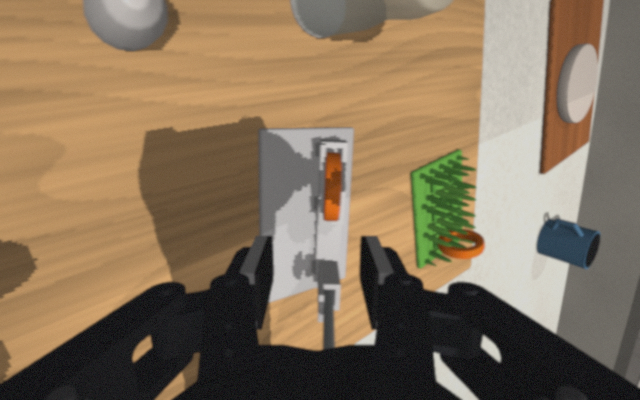

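Run:
```python
from h import *
im=cv2.imread("pics/w1.png")[135:235,290:370]
m=cv2.inRange(cv2.cvtColor(im,cv2.COLOR_BGR2HSV),(3,130,60),(18,255,255))
k=cv2.connectedComponentsWithStats(m)[2]; print(k[np.argsort(-k[:,4])][:3])
ys,xs=np.nonzero(m)
for v in range(12,90,12): 
    q=xs[ys==v]; print(v+135,(q.min()+290,q.max()+290) if len(q) else None)
a=np.linspace(0,2*np.pi,180)
def rg(c): return np.vstack([c+s*6*N+28*np.outer(np.cos(a),Y)+28*np.outer(np.sin(a),U) for s in(-1,1)])
E=[xs.min()+290-.5,xs.max()+290.5,ys.min()+135-.5,ys.max()+135.5]
def f(c):
    P=proj("side",rg(c)); Q=proj("top",rg(c)); W=proj("wrist",rg(c))
    return np.r_[P[:,0].min()-310.7,P[:,0].max()-337.5,P[:,1].min()-205.2,Q[:,0].min()-326.5,Q[:,1].min()-198,Q[:,1].max()-224.4, 2*(W[:,0].min()-E[0]),2*(W[:,0].max()-E[1]),2*(W[:,1].min()-E[2]),2*(W[:,1].max()-E[3])]
r=least_squares(f,ring,diff_step=1e-4); print(E,r.x,np.round(r.fun,2), "shift N,Y,U",(r.x-ring)@N,(r.x-ring)@Y,(r.x-ring)@U)
```

```text
[[   0    0   80  100 7016]
 [  34   18   18   67  984]]
147 None
159 (np.int64(326), np.int64(339))
171 (np.int64(326), np.int64(340))
183 (np.int64(326), np.int64(340))
195 (np.int64(325), np.int64(339))
207 (np.int64(324), np.int64(338))
219 (np.int64(325), np.int64(336))
[np.float64(323.5), np.float64(341.5), np.float64(152.5), np.float64(219.5)] [590.06615459 -60.27109281  60.988518  ] [-1.87 -1.26  0.74  1.06  0.16 -0.18 -0.59  0.38 -1.96  1.45] shift N,Y,U 2.007654531454379 -1.6490857525821712 -0.6883226183620804
```

```bash
sed -i 's/^ring=np.array(\[[^]]*\])/ring=np.array([590.1,-60.3,61.0])/' h.py; sed -i 's/; ring=.*; head/; head/' h.py; python3 -c "
from h import *
plan(ring+U*60,frame(N,-U))"
```

```text
t 2.7 q [-0.83  0.97  0.99  1.54 -0.18  1.08 -1.66] calls 1
[-0.0022  0.0129  0.0732] [ 0.0005 -0.0066  0.0184]
```

Request:
{"op": "jog_arm", "data": {
  "rows": [
    {"fingers": 0.45, "tx": -0.002, "ty": 0.013, "tz": 0.073, "rx": 0, "ry": -0.007, "rz": 0.018},
    {"fingers": 0.45, "tx": -0.002, "ty": 0.013, "tz": 0.073, "rx": 0, "ry": -0.007, "rz": 0.018},
    {"fingers": 0.45, "tx": -0.002, "ty": 0.013, "tz": 0.073, "rx": 0, "ry": -0.007, "rz": 0.018},
    {"fingers": 0.45, "tx": -0.002, "ty": 0.013, "tz": 0.073, "rx": 0, "ry": -0.007, "rz": 0.018}
  ]
}}

```text
clock: 3.1
position: [595.8, -31.8, 116.0]
tool_rot: [0.951, -0.077, -0.02, 0.299]
ft_force: [-0.1, -0.4, 1.5]
opening: 38.3
finger_force: 0.0
```

```bash
python3 -c "
from h import *
s=read_state();print(s['position'],(s['position']-ring)@np.c_[N,Y,U])
plan(ring+U*10,frame(N,-U))
cv2.imwrite('pics/w2.png',get_image('wrist')[:,:,::-1])
print(proj('wrist',[ring+28*U-6*N,ring+28*U+6*N]))"
```

```text
[595.79847921 -31.78332106 116.00363857] [ 7.78264886  1.39614348 61.72092062]
t 3.1 q [-0.75  1.    0.97  1.64 -0.21  0.92 -1.63] calls 1
[-0.0015 -0.0076  0.0517] [-0.003  -0.0003 -0.0124]
[[292.9714781  228.33980398]
 [314.9342073  228.14150167]]
```

View pics/w2.png

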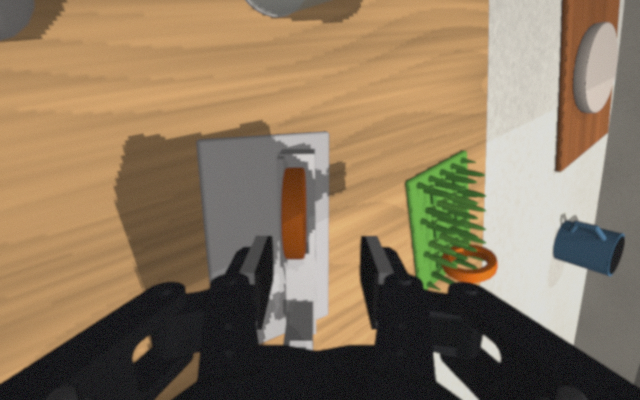

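Request:
{"op": "jog_arm", "data": {
  "rows": [
    {"fingers": 0.45, "tx": 0, "ty": -0.008, "tz": 0, "rx": 0, "ry": 0, "rz": 0},
    {"fingers": 0.45, "tx": 0, "ty": -0.008, "tz": 0, "rx": 0, "ry": 0, "rz": 0},
    {"fingers": 0.45, "tx": 0, "ty": -0.008, "tz": 0, "rx": 0, "ry": 0, "rz": 0}
  ]
}}

```text
clock: 3.45
position: [597.1, -22.4, 109.5]
tool_rot: [0.951, -0.074, -0.021, 0.3]
ft_force: [0.6, 0.1, 0.2]
opening: 38.5
finger_force: 0.0
```

Run:
```python
from h import *
s=read_state();print(s['position'],(s['position']-ring)@np.c_[N,Y,U])
plan(ring+U*10,frame(N,-U))
a=np.linspace(0,2*np.pi,180)
rg=lambda c: np.vstack([c+s*6*N+28*np.outer(np.cos(a),Y)+28*np.outer(np.sin(a),U) for s in(-1,1)])
im=get_image('wrist')[:,:,::-1].copy(); cv2.imwrite('pics/w3.png',im)
m=cv2.inRange(cv2.cvtColor(im,cv2.COLOR_BGR2HSV),(3,130,60),(18,255,255))[150:280,240:360]
ys,xs=np.nonzero(m); 
for v in (20,40,60,80,100): q=xs[ys==v]; print(v+150,(q.min()+240,q.max()+240) if len(q) else None)
m[:, :]=m; k=cv2.connectedComponentsWithStats(m)[2]; print(k[np.argsort(-k[:,4])][1:3]+[240,150,0,0,0])
W=proj("wrist",rg(ring)); print(W.min(0),W.max(0))
for e in (N,Y,U): V=proj("wrist",rg(ring+2*e)); print((V.min(0)-W.min(0))/2,(V.max(0)-W.max(0))/2)
```

```text
[597.10755349 -22.36523683 109.46228424] [-3.75917485  1.29066882 61.82116748]
t 3.45 q [-0.76  1.01  0.96  1.64 -0.22  0.92 -1.64] calls 1
[-0.0013  0.0038  0.0518] [-0.0012 -0.0015 -0.0064]
170 (np.int64(306), np.int64(323))
190 (np.int64(304), np.int64(324))
210 (np.int64(304), np.int64(324))
230 (np.int64(304), np.int64(324))
250 (np.int64(304), np.int64(324))
[[ 303  168   22   91 1851]]
[310.8819128  165.96250182] [333.20121874 257.08378602]
[ 1.80892145 -0.01059069] [ 1.84972599 -0.01046444]
[-0.0198087 -1.6105338] [ 0.0117745  -1.51060643]
[-0.02619544  0.29822262] [0.08985345 0.72260123]
```

Request:
{"op": "jog_arm", "data": {
  "force": 30,
  "rows": [
    {"fingers": 0.45, "tx": -0.0025, "ty": 0, "tz": 0.02, "rx": 0, "ry": 0, "rz": -0.006},
    {"fingers": 0.45, "tx": -0.0025, "ty": 0, "tz": 0.04, "rx": 0, "ry": 0, "rz": -0.006},
    {"fingers": 0.45, "tx": -0.0025, "ty": 0, "tz": 0.052, "rx": 0, "ry": 0, "rz": -0.006},
    {"fingers": 0.45, "tx": -0.0025, "ty": 0, "tz": 0.052, "rx": 0, "ry": 0, "rz": -0.006},
    {"fingers": 0.45, "tx": -0.0025, "ty": 0, "tz": 0.052, "rx": 0, "ry": 0, "rz": -0.006}
  ]
}}

```text
clock: 4.0
position: [590.1, -52.8, 67.1]
tool_rot: [0.951, -0.072, -0.022, 0.3]
ft_force: [-0.0, 0.1, -0.3]
opening: 38.6
finger_force: 0.0
```

Request:
{"op": "jog_arm", "data": {
  "force": 30,
  "rows": [
    {"fingers": 0.0, "tx": 0, "ty": 0, "tz": 0, "rx": 0, "ry": 0, "rz": 0},
    {"fingers": 0.0, "tx": 0, "ty": 0, "tz": 0, "rx": 0, "ry": 0, "rz": 0},
    {"fingers": 0.0, "tx": 0, "ty": 0, "tz": 0, "rx": 0, "ry": 0, "rz": 0},
    {"fingers": 0.0, "tx": 0, "ty": 0, "tz": 0, "rx": 0, "ry": 0, "rz": 0}
  ]
}}

```text
clock: 4.4
position: [590.4, -52.0, 67.3]
tool_rot: [0.951, -0.072, -0.021, 0.3]
ft_force: [0.4, 2.4, 2.9]
opening: 11.1
finger_force: 31.5
```

Run:
```python
from h import *
r=ring-4.2*N-1.2*Y
s=read_state();print(s['position'],(s['position']-r)@np.c_[N,Y,U],s['opening'],s['finger_force'],s['ft_force'])
```

```text
[590.44209407 -52.01354756  67.25691135] [1.03961051 0.30650637 9.85717847] 11.084595517614472 31.5040322826332 [0.43693661 2.40301494 2.94409473]
```

Request:
{"op": "jog_arm", "data": {
  "rows": [
    {"fingers": 0.0, "tx": 0, "ty": 0, "tz": -0.02, "rx": 0, "ry": 0, "rz": 0},
    {"fingers": 0.0, "tx": 0, "ty": 0, "tz": -0.045, "rx": 0, "ry": 0, "rz": 0},
    {"fingers": 0.0, "tx": 0, "ty": 0, "tz": -0.08, "rx": 0, "ry": 0, "rz": 0},
    {"fingers": 0.0, "tx": 0, "ty": 0, "tz": -0.1, "rx": 0, "ry": 0, "rz": 0},
    {"fingers": 0.0, "tx": 0, "ty": 0, "tz": -0.1, "rx": 0, "ry": 0, "rz": 0}
  ]
}}

```text
clock: 4.9
position: [600.2, 5.7, 150.7]
tool_rot: [0.951, -0.071, -0.019, 0.299]
ft_force: [0.1, -0.5, -0.9]
opening: 11.4
finger_force: 31.1
```

Run:
```python
from h import *
s=read_state();print(s['position'],s['opening'],s['finger_force'])
plan([525,-200,190],frame([np.cos(.07),np.sin(.07),0],[0,0,-1]))
```

```text
[600.23802919   5.68628076 150.66628623] 11.395067724350953 31.065321622331645
t 4.9 q [-0.81  0.97  0.99  1.59 -0.19  1.03 -1.65] calls 3
[-0.0147  0.0662  0.0301] [ 0.147   0.1795 -0.5758]
[-0.0533  0.0494  0.015 ] [ 0.147   0.1795 -0.5758]
[-0.073   0.0128 -0.0014] [ 0.147   0.1795 -0.5758]
```

Request:
{"op": "jog_arm", "data": {
  "rows": [
    {"fingers": 0.0, "tx": -0.015, "ty": 0.066, "tz": 0.03, "rx": 0.147, "ry": 0.18, "rz": -0.576},
    {"fingers": 0.0, "tx": -0.015, "ty": 0.066, "tz": 0.03, "rx": 0.147, "ry": 0.18, "rz": -0.576},
    {"fingers": 0.0, "tx": -0.015, "ty": 0.066, "tz": 0.03, "rx": 0.147, "ry": 0.18, "rz": -0.576},
    {"fingers": 0.0, "tx": -0.015, "ty": 0.066, "tz": 0.03, "rx": 0.147, "ry": 0.18, "rz": -0.576},
    {"fingers": 0.0, "tx": -0.015, "ty": 0.066, "tz": 0.03, "rx": 0.147, "ry": 0.18, "rz": -0.576}
  ]
}}

```text
clock: 5.4
position: [570.3, -67.3, 162.2]
tool_rot: [0.95, 0.224, -0.018, 0.216]
ft_force: [-1.2, -0.2, -1.0]
opening: 11.2
finger_force: 31.1
```

Request:
{"op": "jog_arm", "data": {
  "rows": [
    {"fingers": 0.0, "tx": -0.053, "ty": 0.049, "tz": 0.015, "rx": 0.147, "ry": 0.18, "rz": -0.576},
    {"fingers": 0.0, "tx": -0.053, "ty": 0.049, "tz": 0.015, "rx": 0.147, "ry": 0.18, "rz": -0.576},
    {"fingers": 0.0, "tx": -0.053, "ty": 0.049, "tz": 0.015, "rx": 0.147, "ry": 0.18, "rz": -0.576},
    {"fingers": 0.0, "tx": -0.053, "ty": 0.049, "tz": 0.015, "rx": 0.147, "ry": 0.18, "rz": -0.576},
    {"fingers": 0.0, "tx": -0.053, "ty": 0.049, "tz": 0.015, "rx": 0.147, "ry": 0.18, "rz": -0.576}
  ]
}}

```text
clock: 5.9
position: [546.6, -135.2, 174.8]
tool_rot: [0.859, 0.5, -0.01, 0.113]
ft_force: [-0.2, -1.2, 0.6]
opening: 10.9
finger_force: 31.0
```

Request:
{"op": "jog_arm", "data": {
  "rows": [
    {"fingers": 0.0, "tx": -0.073, "ty": 0.013, "tz": -0.001, "rx": 0.147, "ry": 0.18, "rz": -0.576},
    {"fingers": 0.0, "tx": -0.073, "ty": 0.013, "tz": -0.001, "rx": 0.147, "ry": 0.18, "rz": -0.576},
    {"fingers": 0.0, "tx": -0.073, "ty": 0.013, "tz": -0.001, "rx": 0.147, "ry": 0.18, "rz": -0.576},
    {"fingers": 0.0, "tx": -0.073, "ty": 0.013, "tz": -0.001, "rx": 0.147, "ry": 0.18, "rz": -0.576},
    {"fingers": 0.0, "tx": -0.073, "ty": 0.013, "tz": -0.001, "rx": 0.147, "ry": 0.18, "rz": -0.576}
  ]
}}

```text
clock: 6.4
position: [522.4, -202.0, 186.4]
tool_rot: [0.684, 0.729, -0.002, -0.003]
ft_force: [-0.7, 0.1, 0.3]
opening: 11.2
finger_force: 31.0
```

Request:
{"op": "jog_arm", "data": {
  "rows": [
    {"fingers": 0.0, "tx": 0, "ty": 0, "tz": 0, "rx": 0, "ry": 0, "rz": 0},
    {"fingers": 0.0, "tx": 0, "ty": 0, "tz": 0, "rx": 0, "ry": 0, "rz": 0},
    {"fingers": 0.0, "tx": 0, "ty": 0, "tz": 0, "rx": 0, "ry": 0, "rz": 0}
  ]
}}

```text
clock: 6.7
position: [522.2, -199.8, 187.2]
tool_rot: [0.683, 0.73, -0.002, -0.002]
ft_force: [0.3, -0.4, -0.3]
opening: 10.9
finger_force: 31.0
```

Run:
```python
from h import *
s=read_state();print(s['position'],np.round(R.from_quat(s['tool_rot']).as_matrix(),3),s['qpos'].round(2))
im=get_image('wrist')[:,:,::-1]
cv2.imwrite('pics/w4.png',im); cv2.imwrite("pics/w4b.png",cv2.convertScaleAbs(cv2.resize(im,(800,500)),alpha=1.3))
c=[497.8,-256.4]; q=[(rz(.07)@[a,b,0])[:2] for a,b in((-68,48),(68,48),(68,-48),(-68,-48))]
print(proj('wrist',[[c[0]+a,c[1]+b,23] for a,b in q])*1.25)
```

```text
[ 522.24917593 -199.78808408  187.23192219] [[-0.067  0.998 -0.006]
 [ 0.998  0.067 -0.   ]
 [ 0.    -0.006 -1.   ]] [ 0.28  0.52  0.06  1.75 -0.04  0.88  0.43]
[[266.87847916 229.72393813]
 [452.3564376  229.38257263]
 [448.38362618 347.6201107 ]
 [276.95275326 347.31449429]]
```

View pics/w4b.png

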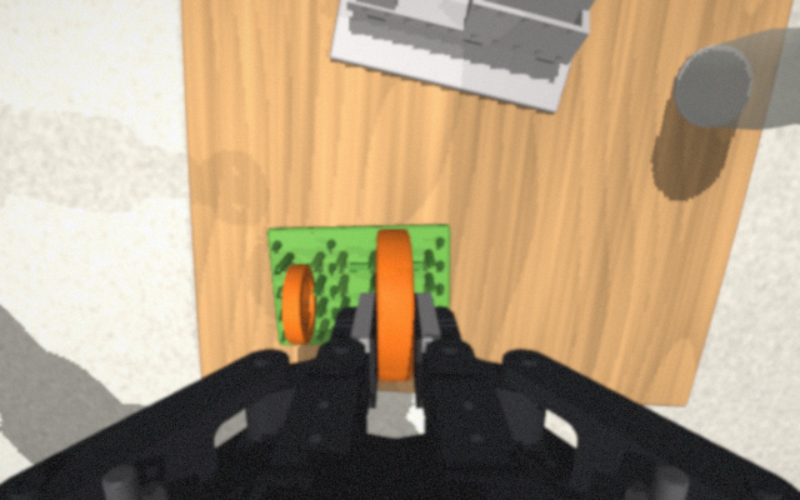

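Run:
```python
from h import *
im=cv2.imread('pics/w4.png')
m=cv2.inRange(cv2.cvtColor(im,cv2.COLOR_BGR2HSV),(40,90,50),(75,255,255))[170:285,200:375]
ys,xs=np.nonzero(m)
top=np.array([(u+200,ys[xs==u].min()+170-.5) for u in list(range(20,92,4))+list(range(136,156,4)) if (xs==u).any()])
lef=np.array([(xs[ys==v].min()+200-.5,v+170) for v in range(18,95,5) if (ys==v).any()])
rig=np.array([(xs[ys==v].max()+200+.5,v+170) for v in range(14,60,4) if (ys==v).any()])
print(top[::4],lef[::3],rig[::3])
def f(p,fx=136):
    Q=np.array([[a,b,0] for a,b in((-68,48),(68,48),(68,-48),(-68,-48))])@rz(p[2]).T+[p[0],p[1],23]
    Q=proj("wrist",Q)
    def d(P,a,b):
        t=(b-a)/np.linalg.norm(b-a); return (P-a)@np.array([-t[1],t[0]])
    return np.r_[d(top,Q[0],Q[1]),d(lef,Q[3],Q[0]),d(rig,Q[1],Q[2])]
r=least_squares(f,[498,-256,.07],loss="soft_l1"); print(r.x,np.round(f(r.x),1))
p=r.x
# check with ring_b and side/top views
sb=np.array([p[0],p[1],0])+rz(p[2])@[-40,0,0]+[0,0,51]; print("seat0",sb)
for n in("wrist","top","side"):
    a=np.linspace(0,6.28,90); e=rz(p[2]); W=proj(n,np.vstack([sb+e@[s*6,0,0]+28*np.outer(np.cos(a),e[:,1])+28*np.outer(np.sin(a),[0,0,1]) for s in(-1,1)]))
    I=im if n=="wrist" else cv2.imread(f"pics/{n}0.png")
    h=cv2.inRange(cv2.cvtColor(I,cv2.COLOR_BGR2HSV),(3,130,60),(18,255,255)); b=(W.mean(0)).astype(int); k=h[b[1]-40:b[1]+40,b[0]-25:b[0]+25]
    st=cv2.connectedComponentsWithStats(k)[2]; st=st[np.argsort(-st[:,4])][1]
    print(n,W.min(0),W.max(0),"seen",st[:2]+b-[25,40],st[:2]+st[2:4]+b-[25,40])
print("seat2",np.array([p[0],p[1],51])+rz(p[2])@[40,0,0])
```

```text
[[220.  182.5]
 [236.  181.5]
 [252.  181.5]
 [268.  181.5]
 [284.  180.5]
 [344.  179.5]] [[213.5 188. ]
 [215.5 203. ]
 [217.5 218. ]
 [218.5 233. ]
 [220.5 248. ]
 [221.5 263. ]] [[359.5 184. ]
 [359.5 196. ]
 [359.5 208. ]
 [359.5 220. ]]
[ 4.97782344e+02 -2.53682508e+02  9.53556972e-02] [-0.   0.1  0.2  0.3 -0.6 -0.5 -0.4 -0.3 -0.2 -0.1  0.   0.1  0.2  0.3
  0.5 -0.4 -0.3 -0.2  0.1  0.2  0.3  0.4  0.5  0.6  1.   1.5  0.9  1.3
  0.8  1.2  0.7  1.1  0.5  1.   0.4  0.9  0.3  0.7  0.2  1.3  1.3  1.3
  1.3  1.2  1.2  1.2  1.1  1.1  1.1  1.1  1. ]
seat0 [ 457.96406026 -257.49095845   51.        ]
wrist [224.77757978 210.52110602] [253.60564246 275.63676914] seen [225 212] [253 277]
top [414.49046516 269.1281531 ] [441.72774859 277.17243391] seen [417 270] [442 278]
side [266.05098048 294.47876154] [281.37827708 329.46054894] seen [254 276] [298 351]
seat2 [ 537.60062741 -249.87405797   51.        ]
```

```bash
python3 -c "
from h import *
plan([537.6,-250.5,125],frame([np.cos(.095),np.sin(.095),0],[0,0,-1]))"
```

```text
t 6.75 q [ 0.29  0.52  0.06  1.75 -0.04  0.88  0.43] calls 1
[-0.0515  0.0122  0.0624] [-0.0054 -0.0001 -0.0279]
```

Request:
{"op": "jog_arm", "data": {
  "rows": [
    {"fingers": 0.0, "tx": -0.0515, "ty": 0.012, "tz": 0.062, "rx": -0.005, "ry": 0, "rz": -0.028},
    {"fingers": 0.0, "tx": -0.0515, "ty": 0.012, "tz": 0.062, "rx": -0.005, "ry": 0, "rz": -0.028},
    {"fingers": 0.0, "tx": -0.0515, "ty": 0.012, "tz": 0.062, "rx": -0.005, "ry": 0, "rz": -0.028},
    {"fingers": 0.0, "tx": -0.0515, "ty": 0.012, "tz": 0.062, "rx": -0.005, "ry": 0, "rz": -0.028},
    {"fingers": 0.0, "tx": -0.0515, "ty": 0.012, "tz": 0.062, "rx": -0.005, "ry": 0, "rz": -0.028}
  ]
}}

```text
clock: 7.25
position: [538.5, -250.0, 127.1]
tool_rot: [0.672, 0.74, 0.001, 0.001]
ft_force: [0.2, 0.2, -0.4]
opening: 11.1
finger_force: 31.0
```

Request:
{"op": "jog_arm", "data": {
  "rows": [
    {"fingers": 0.0, "tx": 0, "ty": 0, "tz": 0, "rx": 0, "ry": 0, "rz": 0},
    {"fingers": 0.0, "tx": 0, "ty": 0, "tz": 0, "rx": 0, "ry": 0, "rz": 0}
  ]
}}

```text
clock: 7.45
position: [538.1, -250.7, 127.1]
tool_rot: [0.672, 0.74, 0.001, 0.001]
ft_force: [0.8, 1.0, -0.4]
opening: 11.1
finger_force: 31.0
```

```bash
python3 -c "
from h import *
print(read_state()['position'])
plan([537.6,-250.5,63],frame([np.cos(.095),np.sin(.095),0],[0,0,-1]))"
```

```text
[ 538.14209263 -250.67589132  127.06581868]
t 7.45 q [ 0.37  0.64  0.05  1.72 -0.04  0.78  0.53] calls 1
[ 0.0003 -0.0007  0.0641] [0.0025 0.0005 0.0013]
```

Lowering in two stages, the second one slow.

Request:
{"op": "jog_arm", "data": {
  "rows": [
    {"fingers": 0.0, "tx": 0, "ty": -0.0005, "tz": 0.02, "rx": 0.0025, "ry": 0, "rz": 0},
    {"fingers": 0.0, "tx": 0, "ty": -0.0005, "tz": 0.035, "rx": 0.0025, "ry": 0, "rz": 0},
    {"fingers": 0.0, "tx": 0, "ty": -0.0005, "tz": 0.045, "rx": 0.0025, "ry": 0, "rz": 0},
    {"fingers": 0.0, "tx": 0, "ty": -0.0005, "tz": 0.05, "rx": 0.0025, "ry": 0, "rz": 0},
    {"fingers": 0.0, "tx": 0, "ty": -0.0005, "tz": 0.05, "rx": 0.0025, "ry": 0, "rz": 0}
  ]
}}

```text
clock: 7.95
position: [537.4, -251.3, 75.7]
tool_rot: [0.673, 0.74, -0.0, -0.001]
ft_force: [0.4, -0.7, -0.7]
opening: 11.0
finger_force: 31.0
```

Request:
{"op": "jog_arm", "data": {
  "rows": [
    {"fingers": 0.0, "tx": 0, "ty": 0, "tz": 0.004, "rx": 0, "ry": 0, "rz": 0},
    {"fingers": 0.0, "tx": 0, "ty": 0, "tz": 0.008, "rx": 0, "ry": 0, "rz": 0},
    {"fingers": 0.0, "tx": 0, "ty": 0, "tz": 0.011, "rx": 0, "ry": 0, "rz": 0},
    {"fingers": 0.0, "tx": 0, "ty": 0, "tz": 0.013, "rx": 0, "ry": 0, "rz": 0},
    {"fingers": 0.0, "tx": 0, "ty": 0, "tz": 0.013, "rx": 0, "ry": 0, "rz": 0}
  ]
}}

```text
clock: 8.45
position: [537.3, -251.6, 62.7]
tool_rot: [0.673, 0.74, -0.0, -0.0]
ft_force: [1.3, 0.1, -1.2]
opening: 11.4
finger_force: 30.9
```

Run:
```python
from h import *
s=read_state();print(s['position'],s['ft_force'],s['moment'])
im=np.hstack([cv2.resize(get_image('wrist')[160:320,220:400],None,fx=3,fy=3)[:, :, ::-1]])
cv2.imwrite('pics/w5.png',im)
sd=get_image('side')[:,:,::-1]; cv2.imwrite('pics/s5.png',sd)
b=cv2.resize(sd[230:360,240:360],None,fx=3.7,fy=3.7,interpolation=cv2.INTER_CUBIC)
h=min(im.shape[0],b.shape[0]); o=np.hstack([im[:h],b[:h]])[:, :]; o=cv2.resize(o,(800,int(o.shape[0]*800/o.shape[1]))); cv2.imwrite('pics/c5.png',cv2.convertScaleAbs(o,alpha=1.3))
```

```text
[ 537.34342701 -251.55138656   62.7431142 ] [ 1.25166436  0.10832449 -1.19447275] [ 0.02074547 -0.3195984  -0.00144866]
```

View pics/c5.png

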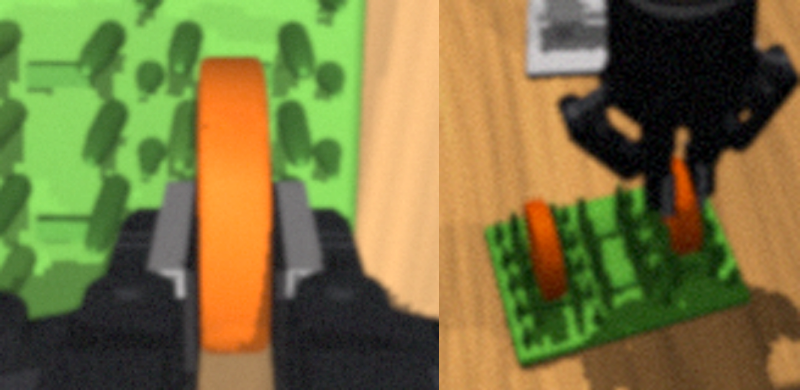

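Request:
{"op": "jog_arm", "data": {
  "rows": [
    {"fingers": 0.0, "tx": 0.0007, "ty": 0, "tz": 0.001, "rx": 0, "ry": 0, "rz": 0},
    {"fingers": 0.0, "tx": 0.0007, "ty": 0, "tz": 0.002, "rx": 0, "ry": 0, "rz": 0},
    {"fingers": 0.0, "tx": 0.0007, "ty": 0, "tz": 0.002, "rx": 0, "ry": 0, "rz": 0}
  ]
}}

```text
clock: 8.85
position: [537.3, -250.9, 61.0]
tool_rot: [0.673, 0.74, -0.0, -0.0]
ft_force: [1.0, -0.1, 0.7]
opening: 11.4
finger_force: 31.1
```

Request:
{"op": "jog_arm", "data": {
  "rows": [
    {"fingers": 0.0, "tx": 0, "ty": 0, "tz": 0.001, "rx": 0, "ry": 0, "rz": 0},
    {"fingers": 0.0, "tx": 0, "ty": 0, "tz": 0.001, "rx": 0, "ry": 0, "rz": 0}
  ]
}}

```text
clock: 9.05
position: [537.3, -250.9, 60.0]
tool_rot: [0.673, 0.74, -0.0, -0.0]
ft_force: [0.8, -0.0, -0.0]
opening: 11.1
finger_force: 31.1
```

Request:
{"op": "jog_arm", "data": {
  "rows": [
    {"fingers": 0.2, "tx": 0, "ty": 0, "tz": 0, "rx": 0, "ry": 0, "rz": 0},
    {"fingers": 0.35, "tx": 0, "ty": 0, "tz": 0, "rx": 0, "ry": 0, "rz": 0},
    {"fingers": 0.35, "tx": 0, "ty": 0, "tz": 0, "rx": 0, "ry": 0, "rz": 0},
    {"fingers": 0.35, "tx": 0, "ty": 0, "tz": 0, "rx": 0, "ry": 0, "rz": 0}
  ]
}}

```text
clock: 9.45
position: [536.5, -250.9, 59.7]
tool_rot: [0.673, 0.74, -0.001, -0.001]
ft_force: [0.3, 0.3, -1.2]
opening: 30.2
finger_force: 0.0
```

Request:
{"op": "jog_arm", "data": {
  "rows": [
    {"fingers": 0.35, "tx": 0, "ty": 0, "tz": -0.02, "rx": 0, "ry": 0, "rz": 0},
    {"fingers": 0.35, "tx": 0, "ty": 0, "tz": -0.05, "rx": 0, "ry": 0, "rz": 0},
    {"fingers": 0.35, "tx": 0, "ty": 0, "tz": -0.09, "rx": 0, "ry": 0, "rz": 0},
    {"fingers": 0.35, "tx": 0, "ty": 0, "tz": -0.14, "rx": 0, "ry": 0, "rz": 0},
    {"fingers": 0.35, "tx": 0, "ty": 0, "tz": -0.18, "rx": 0, "ry": 0, "rz": 0}
  ]
}}

```text
clock: 9.95
position: [537.3, -251.0, 242.5]
tool_rot: [0.673, 0.74, -0.0, 0.0]
ft_force: [1.4, 0.1, 0.6]
opening: 30.0
finger_force: 0.0
```

Run:
```python
from h import *
hsv=lambda I:cv2.inRange(cv2.cvtColor(I,cv2.COLOR_BGR2HSV),(3,130,60),(18,255,255))
w=get_image('wrist')[:,:,::-1].copy(); cv2.imwrite('pics/w6.png',w)
t=get_image('top')[:,:,::-1].copy(); cv2.imwrite('pics/t6.png',t)
sd=get_image('side')[:,:,::-1].copy(); cv2.imwrite('pics/s6.png',sd)
e=rz(.095); a=np.linspace(0,6.28,90)
for nm,c in (("seat2",[537.6,-250.5,51]),("seat0",[458,-258.3,51])):
  for n,I in(("wrist",w),("side",sd),("top",t)):
    W=proj(n,np.vstack([c+e@[s*6,0,0]+28*np.outer(np.cos(a),e[:,1])+28*np.outer(np.sin(a),[0,0,1]) for s in(-1,1)]))
    lo=(W.min(0)-9).astype(int);hi=(W.max(0)+9).astype(int)
    st=cv2.connectedComponentsWithStats(hsv(I)[max(lo[1],0):hi[1],lo[0]:hi[0]])[2]; st=st[np.argsort(-st[:,4])]; st=st[[i for i in range(len(st)) if st[i][2]<hi[0]-lo[0]-1][0]] if len(st)>1 else st[0]
    print(nm,n,W.min(0).round(1),W.max(0).round(1),"seen",st[:2]+lo,st[:2]+st[2:4]+lo)
# spoon approach: vertical tool, y = -caddy... pick +-Y nearest +x
print(Y)
```

```text
seat2 wrist [308.9 139.8] [322.2 197. ] seen [308 141] [322 197]Traceback (most recent call last):
  File "<stdin>", line 11, in <module>
IndexError: list index out of range
```

```bash
cat >> h.py <<'E'
head=np.array([511.5,23.2,154.6])   # spoon z=138
sp=lambda z,h=None:(head if h is None else h)+(z-138)*U
DOWN=np.array([0,0,-1.])
E
python3 -c "
from h import *
print(sp(99),sp(0))
g=sp(99)+DOWN*18.7; print(g)
plan([g[0],g[1]-20,230],frame(Y,DOWN))"
```

```text
[508.17230542   1.0627137  122.659     ] [499.72508073 -55.13193614  41.578     ]
[508.17230542   1.0627137  103.959     ]
t 10.1 q [ 0.36  0.51  0.06  1.58 -0.03  1.04  0.52] calls 2
[ 0.1173 -0.0042  0.0062] [0.0024 0.0015 0.122 ]
[ 0.1159 -0.0184  0.0064] [0.0024 0.0015 0.122 ]
```

Request:
{"op": "jog_arm", "data": {
  "rows": [
    {"fingers": 0.7, "tx": 0.117, "ty": -0.004, "tz": 0.006, "rx": 0.002, "ry": 0.0015, "rz": 0.122},
    {"fingers": 0.7, "tx": 0.117, "ty": -0.004, "tz": 0.006, "rx": 0.002, "ry": 0.0015, "rz": 0.122},
    {"fingers": 0.7, "tx": 0.117, "ty": -0.004, "tz": 0.006, "rx": 0.002, "ry": 0.0015, "rz": 0.122}
  ]
}}

```text
clock: 10.4
position: [520.5, -127.8, 231.8]
tool_rot: [0.714, 0.7, -0.001, -0.006]
ft_force: [-0.2, 0.3, 0.2]
opening: 59.2
finger_force: 0.0
```

Request:
{"op": "jog_arm", "data": {
  "rows": [
    {"fingers": 0.7, "tx": 0.116, "ty": -0.018, "tz": 0.006, "rx": 0.002, "ry": 0.0015, "rz": 0.122},
    {"fingers": 0.7, "tx": 0.116, "ty": -0.018, "tz": 0.006, "rx": 0.002, "ry": 0.0015, "rz": 0.122},
    {"fingers": 0.7, "tx": 0.116, "ty": -0.018, "tz": 0.006, "rx": 0.002, "ry": 0.0015, "rz": 0.122},
    {"fingers": 0.7, "tx": 0.116, "ty": -0.018, "tz": 0.006, "rx": 0.002, "ry": 0.0015, "rz": 0.122},
    {"fingers": 0.7, "tx": 0.116, "ty": -0.018, "tz": 0.006, "rx": 0.002, "ry": 0.0015, "rz": 0.122}
  ]
}}

```text
clock: 10.9
position: [506.6, -19.1, 227.1]
tool_rot: [0.758, 0.652, -0.002, -0.003]
ft_force: [0.4, -0.3, -0.1]
opening: 60.0
finger_force: 0.0
```

Request:
{"op": "jog_arm", "data": {
  "rows": [
    {"fingers": 0.7, "tx": 0, "ty": 0, "tz": 0, "rx": 0, "ry": 0, "rz": 0},
    {"fingers": 0.7, "tx": 0, "ty": 0, "tz": 0, "rx": 0, "ry": 0, "rz": 0}
  ]
}}

```text
clock: 11.1
position: [507.3, -20.3, 227.8]
tool_rot: [0.759, 0.651, -0.002, -0.003]
ft_force: [0.9, 1.3, -0.7]
opening: 59.8
finger_force: 0.0
```

Run:
```python
from h import *
s=read_state();print(s['position'],s['opening'])
g=sp(99)+DOWN*18.7
plan(g,frame(Y,DOWN))
im=get_image('wrist')[:,:,::-1].copy(); cv2.imwrite('pics/w7.png',im); cv2.imwrite("pics/w7b.png",cv2.convertScaleAbs(cv2.resize(im,(800,500)),alpha=1.3))
print(proj('wrist',[sp(z) for z in (156,138,120,100,70)])*1.25)
print(proj('wrist',[sp(138)+14.5*Y,sp(138)-14.5*Y])*1.25)
```

```text
[507.25823401 -20.33528943 227.82188197] 59.81465222831827
t 11.1 q [-0.07  0.4   0.09  1.83 -0.05  0.92 -0.11] calls 1
[ 0.0212 -0.0016  0.1239] [-0.0064 -0.0011 -0.0033]
[[393.10674446 154.47146269]
 [393.53728898 173.72452513]
 [393.90546907 190.18831721]
 [394.25653706 205.88651792]
 [394.69458225 225.47341489]]
[[422.72193457 173.6643187 ]
 [364.38369934 173.81094673]]
```

View pics/w7b.png

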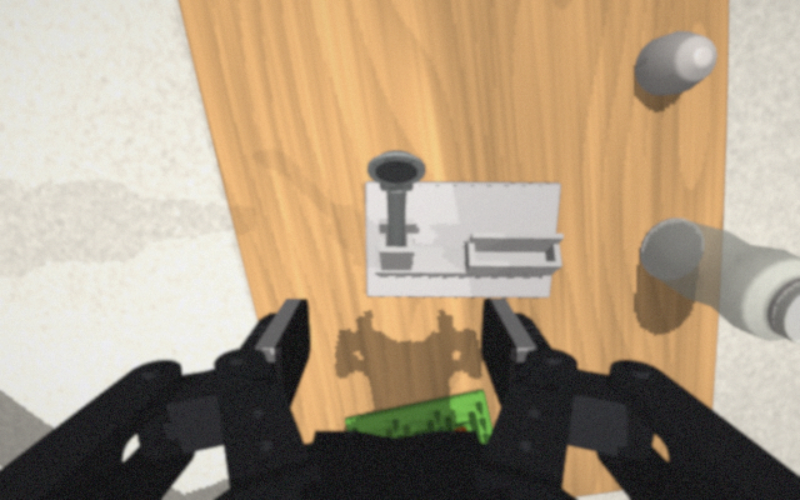

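Request:
{"op": "jog_arm", "data": {
  "force": 40,
  "rows": [
    {"fingers": 0.7, "tx": 0.022, "ty": 0, "tz": 0.03, "rx": -0.006, "ry": -0.001, "rz": -0.003},
    {"fingers": 0.7, "tx": 0.022, "ty": 0, "tz": 0.07, "rx": -0.006, "ry": -0.001, "rz": -0.003},
    {"fingers": 0.7, "tx": 0.022, "ty": 0, "tz": 0.1, "rx": -0.006, "ry": -0.001, "rz": -0.003},
    {"fingers": 0.7, "tx": 0.022, "ty": 0, "tz": 0.115, "rx": -0.006, "ry": -0.001, "rz": -0.003},
    {"fingers": 0.7, "tx": 0.022, "ty": 0, "tz": 0.115, "rx": -0.006, "ry": -0.001, "rz": -0.003}
  ]
}}

```text
clock: 11.65
position: [508.3, 2.8, 111.0]
tool_rot: [0.757, 0.653, -0.002, -0.002]
ft_force: [-0.4, 0.2, 0.8]
opening: 59.9
finger_force: 0.0
```

Request:
{"op": "jog_arm", "data": {
  "force": 40,
  "rows": [
    {"fingers": 0.7, "tx": 0, "ty": 0, "tz": 0.009, "rx": 0, "ry": 0, "rz": 0},
    {"fingers": 0.7, "tx": 0, "ty": 0, "tz": 0.009, "rx": 0, "ry": 0, "rz": 0},
    {"fingers": 0.7, "tx": 0, "ty": 0, "tz": 0.009, "rx": 0, "ry": 0, "rz": 0}
  ]
}}

```text
clock: 11.95
position: [510.5, 3.6, 104.8]
tool_rot: [0.757, 0.653, 0.001, 0.0]
ft_force: [-0.5, -0.7, 0.2]
opening: 60.0
finger_force: 0.0
```

Run:
```python
from h import *
s=read_state();print(s['position'],s['opening'],s['ft_force'])
h2=head+1.6*Y+np.array([0,1,0]); g=sp(99,h2)+DOWN*18.7; print((s['position']-g)@np.c_[N,Y,U])
plan(g,frame(Y,DOWN))
im=get_image('wrist')[:,:,::-1].copy(); cv2.imwrite('pics/w8.png',im); cv2.imwrite("pics/w8b.png",cv2.convertScaleAbs(cv2.resize(im[100:400,120:520],(800,600)),alpha=1.4))
```

```text
[510.49357335   3.59361454 104.82309613] 60.04751433167658 [-0.48233923 -0.71423423  0.24803471]
[-1.02648909  0.46790861  1.77473219]
t 11.95 q [-0.09  0.58  0.07  1.97 -0.07  0.6  -0.13] calls 1
[-0.0019 -0.0005  0.0009] [ 0.0014 -0.0013  0.0028]
```

View pics/w8b.png

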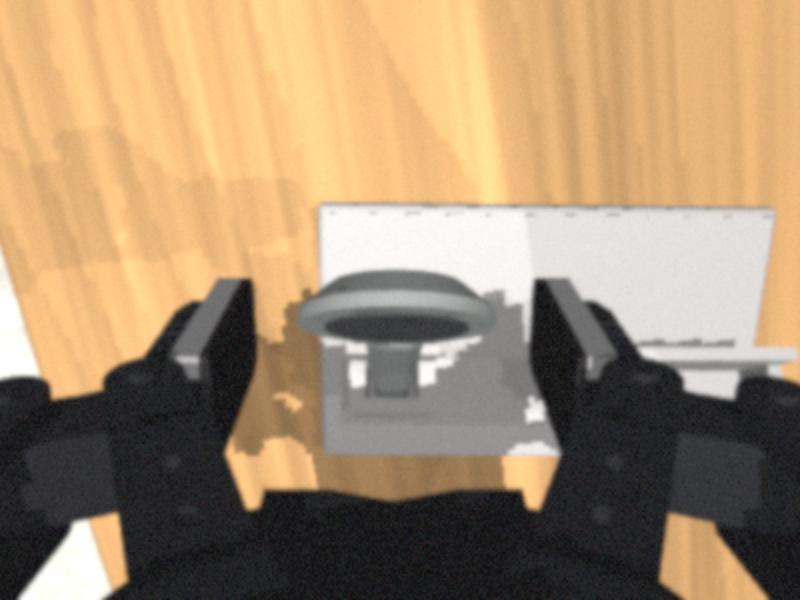

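Request:
{"op": "jog_arm", "data": {
  "force": 40,
  "rows": [
    {"fingers": 0.4, "tx": -0.002, "ty": 0, "tz": 0.001, "rx": 0, "ry": 0, "rz": 0},
    {"fingers": 0.0, "tx": -0.002, "ty": 0, "tz": 0.001, "rx": 0, "ry": 0, "rz": 0},
    {"fingers": 0.0, "tx": -0.002, "ty": 0, "tz": 0.001, "rx": 0, "ry": 0, "rz": 0},
    {"fingers": 0.0, "tx": -0.002, "ty": 0, "tz": 0.001, "rx": 0, "ry": 0, "rz": 0},
    {"fingers": 0.0, "tx": -0.002, "ty": 0, "tz": 0.001, "rx": 0, "ry": 0, "rz": 0}
  ]
}}

```text
clock: 12.5
position: [509.8, 1.7, 103.4]
tool_rot: [0.757, 0.654, 0.0, -0.0]
ft_force: [0.1, -1.0, 1.9]
opening: 10.6
finger_force: 47.2
```

Request:
{"op": "jog_arm", "data": {
  "force": 40,
  "rows": [
    {"fingers": 0.0, "tx": 0, "ty": 0, "tz": 0, "rx": 0, "ry": 0, "rz": 0},
    {"fingers": 0.0, "tx": 0, "ty": 0, "tz": 0, "rx": 0, "ry": 0, "rz": 0}
  ]
}}

```text
clock: 12.7
position: [509.8, 1.7, 103.3]
tool_rot: [0.757, 0.654, 0.001, -0.0]
ft_force: [-0.5, -0.7, 1.8]
opening: 10.7
finger_force: 47.1
```

Run:
```python
from h import *
s=read_state();print(s['position'],s['opening'],s['ft_force'],s['finger_force'])
h2=head+1.6*Y+np.array([0,1,0]); g=sp(99,h2)+DOWN*18.7; print((s['position']-g)@np.c_[N,Y,U])
plan(s['position']+90*U,frame(Y,DOWN))
```

```text
[509.80798734   1.69145698 103.34240455] 10.659211777488487 [-0.45967575 -0.66750564  1.81735214] 47.14797867403831
[-0.25238067  0.07269667 -0.57616005]
t 12.7 q [-0.09  0.58  0.07  1.97 -0.06  0.6  -0.13] calls 1
[ 0.0517  0.0002 -0.0737] [ 0.0004 -0.001   0.0032]
```

Request:
{"op": "jog_arm", "data": {
  "rows": [
    {"fingers": 0.0, "tx": 0.0125, "ty": 0, "tz": -0.018, "rx": 0, "ry": 0, "rz": 0},
    {"fingers": 0.0, "tx": 0.025, "ty": 0, "tz": -0.036, "rx": 0, "ry": 0, "rz": 0},
    {"fingers": 0.0, "tx": 0.0385, "ty": 0, "tz": -0.055, "rx": 0, "ry": 0, "rz": 0},
    {"fingers": 0.0, "tx": 0.052, "ty": 0, "tz": -0.074, "rx": 0, "ry": 0, "rz": 0},
    {"fingers": 0.0, "tx": 0.052, "ty": 0, "tz": -0.074, "rx": 0, "ry": 0, "rz": 0}
  ]
}}

```text
clock: 13.2
position: [519.0, 56.2, 179.2]
tool_rot: [0.756, 0.655, 0.003, 0.0]
ft_force: [1.1, -0.5, -0.1]
opening: 10.3
finger_force: 47.1
```

Run:
```python
from h import *
s=read_state();print(s['position'],s['opening'],s['ft_force'],s['finger_force'])
# target orientation: spoon lean 6 deg toward +y -> tool turned by 29 deg about tool y so that spoon goes upright
a=np.radians(35-6); T0=frame(Y,DOWN); ax=T0[:,1]
for sg in(1,-1):
    Rt=R.from_rotvec(sg*a*ax).as_matrix(); d=Rt@U; print(sg,d)
    if d[2]>.95: G=Rt@T0; print(G.round(3)); plan([520,130,230],G)
```

```text
[518.95563916  56.15754634 179.19834472] 10.264204095621995 [ 1.13510571 -0.45144626 -0.1460424 ] 47.13570658466779
1 [0.01560426 0.10380636 0.99459426]
[[ 0.13   0.989  0.072]
 [ 0.865 -0.149  0.479]
 [ 0.485  0.    -0.875]]
t 13.2 q [-0.21  0.48  0.08  1.87 -0.06  0.79 -0.23] calls 1
[ 0.0735 -0.0092 -0.0505] [0.0031 0.5017 0.0082]
-1 [0.13365048 0.88910168 0.43803282]
```

Request:
{"op": "jog_arm", "data": {
  "rows": [
    {"fingers": 0.0, "tx": 0.0735, "ty": -0.009, "tz": -0.05, "rx": 0.003, "ry": 0.502, "rz": 0.008},
    {"fingers": 0.0, "tx": 0.0735, "ty": -0.009, "tz": -0.05, "rx": 0.003, "ry": 0.502, "rz": 0.008},
    {"fingers": 0.0, "tx": 0.0735, "ty": -0.009, "tz": -0.05, "rx": 0.003, "ry": 0.502, "rz": 0.008},
    {"fingers": 0.0, "tx": 0.0735, "ty": -0.009, "tz": -0.05, "rx": 0.003, "ry": 0.502, "rz": 0.008},
    {"fingers": 0.0, "tx": 0.0735, "ty": -0.009, "tz": -0.05, "rx": 0.003, "ry": 0.502, "rz": 0.008}
  ]
}}

```text
clock: 13.7
position: [518.3, 122.9, 224.9]
tool_rot: [0.738, 0.627, 0.186, -0.164]
ft_force: [-0.2, -0.0, -0.0]
opening: 10.4
finger_force: 47.1
```

Request:
{"op": "jog_arm", "data": {
  "rows": [
    {"fingers": 0.0, "tx": 0, "ty": 0, "tz": 0, "rx": 0, "ry": 0, "rz": 0},
    {"fingers": 0.0, "tx": 0, "ty": 0, "tz": 0, "rx": 0, "ry": 0, "rz": 0}
  ]
}}

```text
clock: 13.9
position: [518.7, 128.3, 227.2]
tool_rot: [0.735, 0.631, 0.187, -0.164]
ft_force: [-0.1, 0.1, 0.0]
opening: 10.0
finger_force: 47.1
```

Run:
```python
from h import *
s=read_state();print(s['position'],s['opening'],np.round(R.from_quat(s['tool_rot']).as_matrix(),3))
im=get_image('wrist')[:,:,::-1].copy(); cv2.imwrite('pics/w9.png',im)
a=np.linspace(0,2*np.pi,13)[:-1]
print(proj('wrist',rim).round(1)); print(proj('wrist',np.c_[rim[0]+26*np.cos(a),rim[1]+26*np.sin(a),0*a+95]).round(1))
```

```text
[518.70670187 128.31973667 227.15309767] 9.974386597712812 [[ 0.134  0.989  0.068]
 [ 0.866 -0.15   0.477]
 [ 0.482 -0.005 -0.876]]
[[321.3 134.3]]
[[349.8 129.1]
 [343.5 116.6]
 [331.5 108.6]
 [317.  107.2]
 [303.5 112.6]
 [294.6 123.5]
 [292.7 137.2]
 [298.5 150.1]
 [310.7 158.6]
 [325.8 160.2]
 [339.7 154.4]
 [348.5 142.9]]
```

Run:
```python
from h import *
im=cv2.imread('pics/w9.png'); w8=cv2.imread('pics/w8.png')
hs=cv2.cvtColor(im,cv2.COLOR_BGR2HSV).astype(np.float32); V=hs[:,:,2]; S=hs[:,:,1]
t=cv2.cvtColor(w8[232:275,264:374],cv2.COLOR_BGR2GRAY); g=cv2.cvtColor(im,cv2.COLOR_BGR2GRAY)
r=cv2.matchTemplate(g[180:340,200:440],t,cv2.TM_CCOEFF_NORMED); print("head match",cv2.minMaxLoc(r)[1],np.array(cv2.minMaxLoc(r)[3])+[200,180],"was",(264,232))
def samp(I,dx,dy,rad,z=95,n=48):
    a=np.linspace(0,2*np.pi,n,endpoint=False); p=proj('wrist',np.c_[rim[0]+dx+rad*np.cos(a),rim[1]+dy+rad*np.sin(a),0*a+z]).astype(np.float32)
    return cv2.remap(I,p[:,0].reshape(1,-1),p[:,1].reshape(1,-1),cv2.INTER_LINEAR)[0]
best=[]
for dx in np.arange(-8,8.1,1):
    for dy in np.arange(-8,8.1,1):
        best.append((samp(V,dx,dy,26).mean()-samp(V,dx,dy,21).mean()-0.3*samp(S,dx,dy,26).mean(),dx,dy))
best.sort(reverse=True); print(best[:6]); _,dx,dy=best[0]
for rad in range(14,36,2): print(rad,samp(V,dx,dy,rad,n=8).round().astype(int),samp(S,dx,dy,rad,n=8).round().astype(int))
```

```text
head match 0.6876136660575867 [260 228] was (264, 232)
[(np.float32(94.41153), np.float64(-1.0), np.float64(3.0)), (np.float32(94.25039), np.float64(0.0), np.float64(3.0)), (np.float32(89.52041), np.float64(0.0), np.float64(2.0)), (np.float32(88.85718), np.float64(-1.0), np.float64(2.0)), (np.float32(86.73539), np.float64(-1.0), np.float64(4.0)), (np.float32(86.08152), np.float64(0.0), np.float64(4.0))]
14 [77 72 68 66 68 83 93 74] [10  6  6  7  6  8  4  8]
16 [75 72 68 68 71 88 96 74] [ 6  4 10  5 10  6  9  4]
18 [74 72 69 70 71 91 95 74] [ 9  6 10  7 11 13  6  3]
20 [74 71 69 70 71 93 92 73] [7 2 5 7 9 4 6 8]
22 [74 79 82 84 84 96 96 74] [7 6 4 8 6 4 6 8]
24 [114 135 148 153 158 149 129 119] [6 6 8 8 8 7 7 6]
26 [176 175 178 180 174 171 177 176] [10 11 24 26 19  7  6  5]
28 [170 163 177 179 179 103 124 127] [ 21  71  90 101 101   5   5   5]
30 [172 152 177 173 185  74  69  99] [ 53 117 120 121 123   7   6  54]
32 [169 148 178 172 188  74  70 145] [ 78 119 122 120 122   4   9 109]
34 [165 152 179 175 190  87  68 159] [101 119 121 121 117  54   5 120]
```

```bash
cat >> h.py <<'E'
T0=frame(Y,DOWN); UT=T0.T@U; G=R.from_rotvec(np.radians(29)*T0[:,1]).as_matrix()@T0
FT=np.array([0,0,-18.7])-98.4*UT   # spoon foot in tool axes
cup=np.array([538.5,246.0,15.0])
def tcp_for_foot(f): return np.array(f)-G@FT
E
python3 - <<'E'
from h import *
d=G@UT; l=d[:2]/np.linalg.norm(d[:2]); f=cup+np.r_[8*l,0]; print("lean",d,"foot",f)
s=read_state(); print("foot now",s['position']+R.from_quat(s['tool_rot']).as_matrix()@FT)
plan(tcp_for_foot([f[0],f[1],115]),G); print(tcp_for_foot([f[0],f[1],115]))
E
```

```text
lean [0.01560426 0.10380636 0.99459426] foot [539.6892056  253.91111813  15.        ]
foot now [515.43061367 109.20597745 145.88782818]
t 13.95 q [ 0.15  0.44 -0.22  1.9  -0.58  0.79  0.21] calls 1
[0.1135 0.0021 0.0976] [-0.0037  0.0033 -0.0032]
[542.57232265 273.09087937 196.51268687]
```

Request:
{"op": "jog_arm", "data": {
  "rows": [
    {"fingers": 0.0, "tx": 0.045, "ty": 0.001, "tz": 0.039, "rx": -0.004, "ry": 0.003, "rz": -0.003},
    {"fingers": 0.0, "tx": 0.08, "ty": 0.002, "tz": 0.069, "rx": -0.004, "ry": 0.003, "rz": -0.003},
    {"fingers": 0.0, "tx": 0.1135, "ty": 0.002, "tz": 0.0975, "rx": -0.004, "ry": 0.003, "rz": -0.003},
    {"fingers": 0.0, "tx": 0.1135, "ty": 0.002, "tz": 0.0975, "rx": -0.004, "ry": 0.003, "rz": -0.003},
    {"fingers": 0.0, "tx": 0.1135, "ty": 0.002, "tz": 0.0975, "rx": -0.004, "ry": 0.003, "rz": -0.003}
  ]
}}

```text
clock: 14.45
position: [541.7, 274.9, 196.4]
tool_rot: [0.733, 0.633, 0.189, -0.164]
ft_force: [-0.2, -0.8, -0.5]
opening: 10.2
finger_force: 47.2
```

Request:
{"op": "jog_arm", "data": {
  "rows": [
    {"fingers": 0.0, "tx": 0, "ty": 0, "tz": 0, "rx": 0, "ry": 0, "rz": 0},
    {"fingers": 0.0, "tx": 0, "ty": 0, "tz": 0, "rx": 0, "ry": 0, "rz": 0}
  ]
}}

```text
clock: 14.65
position: [543.7, 270.1, 196.7]
tool_rot: [0.735, 0.63, 0.19, -0.162]
ft_force: [0.7, -0.3, 0.1]
opening: 10.1
finger_force: 47.2
```

Run:
```python
from h import *
s=read_state(); print("foot now",s['position']+R.from_quat(s['tool_rot']).as_matrix()@FT,s['ft_force'],s['opening'],s['finger_force'])
plan(tcp_for_foot([539.7,253.9,90]),G);plan(tcp_for_foot([539.7,253.9,30]),G)
# where is the handle in the side picture? predicted axis vs. low-saturation dark columns
im=get_image('side')[:,:,::-1].copy(); cv2.imwrite('pics/s9.png',im)
Rm=R.from_quat(s['tool_rot']).as_matrix(); p=lambda z:s['position']+Rm@(FT+z*UT)
P=proj('side',[p(z) for z in(0,20,40,60)]); print(P.round(1))
hs=cv2.cvtColor(im,cv2.COLOR_BGR2HSV)
for u,v in P: print(int(v),[tuple(hs[int(v),int(u)+k,1:].tolist()) for k in range(-8,9,2)])
u,v=P[0]; print([tuple(hs[int(v)+k,int(u),1:].tolist()) for k in range(-8,13,2)])
```

```text
foot now [540.80426853 250.79654429 115.22371493] [ 0.74667712 -0.31364437  0.05100899] 10.068582252717183 47.2090195590863
t 14.65 q [-0.12  0.53 -0.23  1.84 -0.59  0.63 -0.01] calls 1
[-0.0097 -0.0016  0.0234] [ 0.0035  0.0011 -0.0043]
t 14.65 q [-0.12  0.53 -0.23  1.84 -0.59  0.63 -0.01] calls 1
[-0.0388 -0.0017  0.0759] [ 0.0035  0.0011 -0.0043]
[[275.  126.9]
 [274.5 119.5]
 [274.1 111.9]
 [273.6 104.2]]
126 [(19, 133), (23, 136), (24, 136), (22, 126), (11, 69), (14, 37), (20, 100), (27, 140), (19, 133)]
119 [(26, 138), (19, 136), (22, 141), (24, 130), (13, 58), (23, 44), (16, 109), (21, 134), (20, 141)]
111 [(16, 32), (41, 31), (45, 34), (16, 32), (26, 30), (49, 31), (20, 39), (35, 44), (9, 54)]
104 [(10, 26), (0, 29), (48, 37), (15, 33), (14, 37), (17, 30), (26, 29), (28, 36), (23, 67)]
[(18, 56), (17, 59), (21, 62), (20, 64), (11, 69), (24, 95), (19, 122), (16, 62), (7, 38), (25, 41), (19, 41)]
```

Request:
{"op": "jog_arm", "data": {
  "rows": [
    {"fingers": 0.0, "tx": 0.0015, "ty": -0.001, "tz": 0.001, "rx": 0.0035, "ry": 0.001, "rz": -0.004},
    {"fingers": 0.0, "tx": -0.0045, "ty": -0.0015, "tz": 0.0135, "rx": 0.0035, "ry": 0.001, "rz": -0.004},
    {"fingers": 0.0, "tx": -0.0095, "ty": -0.0015, "tz": 0.0235, "rx": 0.0035, "ry": 0.001, "rz": -0.004},
    {"fingers": 0.0, "tx": -0.0095, "ty": -0.0015, "tz": 0.0235, "rx": 0.0035, "ry": 0.001, "rz": -0.004},
    {"fingers": 0.0, "tx": -0.0095, "ty": -0.0015, "tz": 0.0235, "rx": 0.0035, "ry": 0.001, "rz": -0.004}
  ]
}}

```text
clock: 15.2
position: [542.1, 274.6, 171.2]
tool_rot: [0.733, 0.632, 0.189, -0.164]
ft_force: [-0.4, -0.2, 0.1]
opening: 10.1
finger_force: 47.2
```

Run:
```python
from h import *
s=read_state(); print("foot now",s['position']+R.from_quat(s['tool_rot']).as_matrix()@FT,s['ft_force'],s['opening'],s['finger_force'])
plan(tcp_for_foot([539.7,253.9,27]),G)
```

```text
foot now [539.13846242 255.4696335   89.62692392] [-0.43465089 -0.23461752  0.11110469] 10.120396479947884 47.199910789495334
t 15.2 q [-0.11  0.57 -0.26  1.86 -0.61  0.57  0.03] calls 1
[-0.0316  0.0008  0.0541] [-0.0024 -0.0007  0.0004]
```

Request:
{"op": "jog_arm", "data": {
  "rows": [
    {"fingers": 0.0, "tx": -0.0085, "ty": 0.001, "tz": 0.0125, "rx": -0.002, "ry": 0, "rz": 0},
    {"fingers": 0.0, "tx": -0.0165, "ty": 0.001, "tz": 0.027, "rx": -0.002, "ry": 0, "rz": 0},
    {"fingers": 0.0, "tx": -0.0245, "ty": 0.001, "tz": 0.0415, "rx": -0.002, "ry": 0, "rz": 0},
    {"fingers": 0.0, "tx": -0.0316, "ty": 0.001, "tz": 0.054, "rx": -0.002, "ry": 0, "rz": 0},
    {"fingers": 0.0, "tx": -0.0316, "ty": 0.001, "tz": 0.054, "rx": -0.002, "ry": 0, "rz": 0}
  ]
}}

```text
clock: 15.7
position: [542.2, 272.7, 107.4]
tool_rot: [0.734, 0.632, 0.189, -0.164]
ft_force: [-0.1, 0.3, -0.9]
opening: 10.7
finger_force: 47.2
```

Run:
```python
from h import *
s=read_state(); print("foot now",s['position']+R.from_quat(s['tool_rot']).as_matrix()@FT,s['ft_force'],s['moment'],s['opening'],s['finger_force'])
plan(tcp_for_foot([539.7,253.9,23]),G)
```

```text
foot now [539.16733674 253.50697044  25.93557452] [-0.10269716  0.27828528 -0.85111935] [-0.5800199   0.14636593 -0.02053271] 10.692293669265691 47.20261990791187
t 15.7 q [-0.07  0.68 -0.32  1.91 -0.65  0.43  0.13] calls 1
[-0.001   0.0003  0.0028] [-0.0021  0.0002 -0.0007]
```

Request:
{"op": "jog_arm", "data": {
  "rows": [
    {"fingers": 0.0, "tx": -0.0005, "ty": 0, "tz": 0.001, "rx": 0, "ry": 0, "rz": 0},
    {"fingers": 0.0, "tx": -0.001, "ty": 0, "tz": 0.002, "rx": 0, "ry": 0, "rz": 0},
    {"fingers": 0.0, "tx": -0.0012, "ty": 0, "tz": 0.0028, "rx": 0, "ry": 0, "rz": 0},
    {"fingers": 0.0, "tx": -0.0012, "ty": 0, "tz": 0.0028, "rx": 0, "ry": 0, "rz": 0}
  ]
}}

```text
clock: 16.1
position: [543.1, 273.9, 106.4]
tool_rot: [0.733, 0.632, 0.191, -0.163]
ft_force: [0.6, 0.2, 0.0]
opening: 10.1
finger_force: 47.2
```

Request:
{"op": "jog_arm", "data": {
  "rows": [
    {"fingers": 0.0, "tx": -0.0005, "ty": 0, "tz": 0.001, "rx": 0, "ry": 0, "rz": 0},
    {"fingers": 0.0, "tx": -0.0005, "ty": 0, "tz": 0.001, "rx": 0, "ry": 0, "rz": 0}
  ]
}}

```text
clock: 16.3
position: [543.4, 274.4, 105.9]
tool_rot: [0.733, 0.632, 0.191, -0.164]
ft_force: [-0.6, 0.2, 5.0]
opening: 10.4
finger_force: 46.7
```

Request:
{"op": "jog_arm", "data": {
  "force": 20,
  "rows": [
    {"fingers": 0.15, "tx": 0, "ty": 0, "tz": 0, "rx": 0, "ry": 0, "rz": 0},
    {"fingers": 0.18, "tx": 0, "ty": 0, "tz": 0, "rx": 0, "ry": 0, "rz": 0},
    {"fingers": 0.22, "tx": 0, "ty": 0, "tz": 0, "rx": 0, "ry": 0, "rz": 0},
    {"fingers": 0.22, "tx": 0, "ty": 0, "tz": 0, "rx": 0, "ry": 0, "rz": 0},
    {"fingers": 0.22, "tx": 0, "ty": 0, "tz": 0, "rx": 0, "ry": 0, "rz": 0}
  ]
}}

```text
clock: 16.8
position: [542.8, 273.7, 104.5]
tool_rot: [0.733, 0.632, 0.19, -0.164]
ft_force: [0.8, 0.2, 0.6]
opening: 19.0
finger_force: 0.0
```

Run:
```python
from h import *
im=get_image('side')[:,:,::-1].copy(); cv2.imwrite('pics/s10.png',im)
w=get_image('wrist')[:,:,::-1].copy(); cv2.imwrite('pics/w10.png',w)
w9=cv2.imread('pics/w9.png'); s=read_state(); print(s['position'],s['opening'],s['ft_force'])
t=cv2.cvtColor(w9[228:271,260:370],cv2.COLOR_BGR2GRAY); g=cv2.cvtColor(w,cv2.COLOR_BGR2GRAY)
r=cv2.matchTemplate(g[150:340,180:460],t,cv2.TM_CCOEFF_NORMED); m=cv2.minMaxLoc(r); print("head",m[1],np.array(m[3])+[180,150],"was 260 228")
```

```text
[542.83644226 273.70151206 104.59871318] 19.15313874339257 [-0.19880556 -0.19668799  0.23521493]
head 0.9028234481811523 [267 216] was 260 228
```

Request:
{"op": "jog_arm", "data": {
  "rows": [
    {"fingers": 0.32, "tx": 0, "ty": 0, "tz": 0, "rx": 0, "ry": 0, "rz": 0},
    {"fingers": 0.32, "tx": 0, "ty": 0, "tz": 0, "rx": 0, "ry": 0, "rz": 0},
    {"fingers": 0.32, "tx": -0.007, "ty": 0.001, "tz": -0.007, "rx": 0, "ry": 0, "rz": 0},
    {"fingers": 0.32, "tx": -0.014, "ty": 0.002, "tz": -0.014, "rx": 0, "ry": 0, "rz": 0},
    {"fingers": 0.32, "tx": -0.021, "ty": 0.003, "tz": -0.021, "rx": 0, "ry": 0, "rz": 0}
  ]
}}

```text
clock: 17.4
position: [541.8, 243.5, 113.0]
tool_rot: [0.734, 0.632, 0.19, -0.163]
ft_force: [-0.5, 0.5, 0.5]
opening: 27.5
finger_force: 0.0
```

Request:
{"op": "jog_arm", "data": {
  "rows": [
    {"fingers": 0.32, "tx": -0.01, "ty": 0.001, "tz": -0.012, "rx": 0, "ry": 0, "rz": 0},
    {"fingers": 0.32, "tx": -0.025, "ty": 0.003, "tz": -0.03, "rx": 0, "ry": 0, "rz": 0},
    {"fingers": 0.32, "tx": -0.04, "ty": 0.006, "tz": -0.06, "rx": 0, "ry": 0, "rz": 0},
    {"fingers": 0.32, "tx": -0.05, "ty": 0.008, "tz": -0.1, "rx": 0, "ry": 0, "rz": 0},
    {"fingers": 0.32, "tx": -0.05, "ty": 0.008, "tz": -0.12, "rx": 0, "ry": 0, "rz": 0}
  ]
}}

```text
clock: 17.9
position: [535.8, 137.7, 195.2]
tool_rot: [0.735, 0.63, 0.191, -0.161]
ft_force: [1.0, -0.1, 0.5]
opening: 27.2
finger_force: 0.0
```

Run:
```python
from h import *
s=read_state(); print(s['position'],s['opening'],s['ft_force'])
w=get_image('wrist')[:,:,::-1].copy(); cv2.imwrite('pics/w11.png',w)
t=get_image('top')[:,:,::-1].copy(); cv2.imwrite('pics/t11.png',t); sd=get_image('side')[:,:,::-1].copy(); cv2.imwrite('pics/s11.png',sd)
foot=np.array([539.5,254,21]); 
for th in (0,6,9,12): 
    d=np.array([.15*np.sin(np.radians(th)),.99*np.sin(np.radians(th)),np.cos(np.radians(th))]); 
    print(th,[proj(n,[foot+138*d]).round(1).tolist()[0] for n in('wrist','top','side')])
for n,a,b in(('top',cv2.imread('pics/t6.png'),t),('side',cv2.imread('pics/s6.png'),sd)):
    D=(cv2.absdiff(a,b).max(2)>35).astype(np.uint8)
    N_,L,st,ct=cv2.connectedComponentsWithStats(D)
    print(n,[ (st[i].tolist(),ct[i].round(1).tolist()) for i in np.argsort(-st[:,4])[1:7]])
```

```text
[535.76423039 137.66727238 195.19825066] 27.165795928349997 [ 0.98492929 -0.09224171  0.47716863]
0 [[297.5, 77.2], [175.5, 228.4], [273.3, 110.7]]
6 [[297.9, 58.1], [168.1, 227.2], [273.3, 108.4]]
9 [[298.1, 49.4], [164.6, 226.7], [273.4, 107.4]]
12 [[298.3, 41.5], [161.2, 226.2], [273.4, 106.6]]
top [([451, 136, 187, 264, 32992], [555.5, 271.4]), ([229, 180, 267, 220, 26895], [351.1, 296.9]), ([163, 221, 17, 14, 140], [169.4, 228.0]), ([417, 271, 16, 7, 66], [424.2, 273.7]), ([417, 253, 13, 7, 61], [422.8, 255.8]), ([417, 245, 4, 3, 8], [418.2, 246.2])]
side [([220, 0, 154, 221, 15105], [309.2, 98.3]), ([50, 254, 264, 146, 8589], [209.0, 345.4]), ([300, 371, 78, 29, 1160], [343.0, 389.9]), ([295, 0, 49, 24, 858], [317.6, 9.5]), ([5, 349, 47, 51, 651], [27.0, 378.8]), ([257, 216, 50, 39, 582], [276.9, 238.9])]
```

Request:
{"op": "jog_arm", "data": {
  "rows": [
    {"fingers": 0.32, "tx": -0.05, "ty": -0.03, "tz": -0.03, "rx": 0, "ry": 0, "rz": 0},
    {"fingers": 0.32, "tx": -0.1, "ty": -0.1, "tz": -0.1, "rx": 0, "ry": 0, "rz": 0},
    {"fingers": 0.32, "tx": -0.1, "ty": -0.15, "tz": -0.15, "rx": 0, "ry": 0, "rz": 0},
    {"fingers": 0.32, "tx": -0.1, "ty": -0.15, "tz": -0.15, "rx": 0, "ry": 0, "rz": 0},
    {"fingers": 0.32, "tx": -0.1, "ty": -0.15, "tz": -0.15, "rx": 0, "ry": 0, "rz": 0}
  ]
}}

```text
clock: 18.55
position: [359.7, 6.5, 275.8]
tool_rot: [0.733, 0.632, 0.189, -0.165]
ft_force: [-0.4, -0.2, -0.4]
opening: 27.5
finger_force: 0.0
```

Request:
{"op": "jog_arm", "data": {
  "rows": [
    {"fingers": 0.32, "tx": 0, "ty": 0, "tz": 0, "rx": 0, "ry": 0, "rz": 0},
    {"fingers": 0.32, "tx": 0, "ty": 0, "tz": 0, "rx": 0, "ry": 0, "rz": 0},
    {"fingers": 0.32, "tx": 0, "ty": 0, "tz": 0, "rx": 0, "ry": 0, "rz": 0},
    {"fingers": 0.32, "tx": 0, "ty": 0, "tz": 0, "rx": 0, "ry": 0, "rz": 0},
    {"fingers": 0.32, "tx": 0, "ty": 0, "tz": 0, "rx": 0, "ry": 0, "rz": 0}
  ]
}}

```text
clock: 19.05
position: [362.6, 7.4, 275.4]
tool_rot: [0.733, 0.633, 0.19, -0.165]
ft_force: [0.3, 0.3, 0.3]
opening: 27.6
finger_force: 0.0
```

Run:
```python
from h import *
s=read_state(); print(s['position'],s['ft_force'])
t=get_image('top')[:,:,::-1].copy(); sd=get_image('side')[:,:,::-1].copy(); cv2.imwrite('pics/t12.png',t); cv2.imwrite('pics/s12.png',sd)
for n,b,box in(('top',t,(155,205,245,290)),('top',t,(155,205,155,205)),('side',sd,(80,190,255,300))):
    a=cv2.imread(f'pics/{n}0.png'); v0,v1,u0,u1=box
    D=(cv2.absdiff(a,b).max(2)>25).astype(np.uint8)[v0:v1,u0:u1]
    _,L,st,ct=cv2.connectedComponentsWithStats(D); print(n,[((st[i]+[u0,v0,0,0,0]).tolist(),(ct[i]+[u0,v0]).round(1).tolist()) for i in np.argsort(-st[:,4])[1:5]])
a=cv2.imread('pics/top0.png'); D=(cv2.absdiff(a,t).max(2)>25).astype(np.uint8); D2=D[205:255,150:215]
_,L,st,ct=cv2.connectedComponentsWithStats(D2); print("cup top",[((st[i]+[150,205,0,0,0]).tolist(),(ct[i]+[150,205]).round(1).tolist()) for i in np.argsort(-st[:,4])[1:5]])
hs=lambda I:cv2.inRange(cv2.cvtColor(I,cv2.COLOR_BGR2HSV),(3,150,90),(15,255,255))
for n,b,box in(('top',t,(220,295,398,452)),('side',sd,(270,350,250,345))):
    for I,k in((cv2.imread(f'pics/{n}0.png'),'before'),(b,'after')):
        v0,v1,u0,u1=box; _,L,st,ct=cv2.connectedComponentsWithStats(hs(I)[v0:v1,u0:u1]); print("orange",n,k,[(st[i]+[u0,v0,0,0,0]).tolist() for i in np.argsort(-st[:,4])[:4] if 15<st[i,4]<1500])
# silhouette of head in side view: predicted extents for standing spoon
foot=np.array([539.5,254,21]); d=np.array([.02,.13,.99])
for z in(0,74,100,120,138,156): print(z,proj('side',[foot+z*d])[0].round(1),proj('top',[foot+z*d])[0].round(1))
```

```text
[362.56927622   7.43142754 275.39206608] [0.33052899 0.29842467 0.30053908]
top []
top []
side [([274, 163, 9, 27, 154], [278.3, 177.8]), ([272, 113, 7, 19, 98], [275.1, 121.7]), ([275, 106, 2, 4, 4], [275.5, 107.5]), ([272, 167, 2, 2, 2], [272.5, 167.5])]
cup top [([163, 220, 17, 15, 159], [169.4, 227.8]), ([193, 233, 3, 3, 6], [193.8, 233.8])]
orange top before [[417, 271, 25, 6, 114]]
orange top after [[412, 234, 25, 7, 131], [417, 271, 25, 6, 113]]
orange side before [[265, 289, 15, 29, 190], [298, 278, 11, 12, 44], [250, 329, 11, 13, 42]]
orange side after [[306, 281, 19, 25, 188], [266, 294, 14, 25, 188], [320, 270, 16, 18, 69]]
0 [276.4 157.4] [195.1 235. ]
74 [274.8 131.7] [180.8 231. ]
100 [274.2 122.2] [175.2 229.4]
120 [273.8 114.7] [170.6 228.1]
138 [273.4 107.9] [166.3 226.9]
156 [272.9 101. ] [161.9 225.7]
```

```bash
python3 -c "
from station import *
print(close_job())"
```

```text
the job is handed in; nothing more can be done
None
```

The job is handed in: the ring stands in slot 2 of the rack and the spoon stands handle-down in the cup. Image checks showed `ring_b` and the cap unmoved. I did not check the bottle, but the arm never worked near it. The robot clock was about 19 s when I handed in.

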